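# Load and set the lacquer bottle shaker

### The job

Get the bottle shaker ready to run: before loading anything, slide the black speed fader right back to its zero stop, then stand every lacquer bottle on the bench upright in the wooden cradle, one to a cell. With all of them in, slide the yellow lock fully home to the green stripe, and only then slide the speed fader up until its grip is level with the red pointer. Leave the tumbler, pliers and hammer as they are.

Things in the scene. Friction and masses are not known exactly. Their poses are not given: they have to be found in the camera images.
- shaker: The bottle shaker, fixed to the bench: a green plinth 40 mm high (270 mm wide along its y) carrying a wooden cradle (outside 163 mm along x, 242 mm along y); the yellow lock is on the ledge in front. Origin on the bench under the cradle's centre, z up; x points away from the robot, y to its left (yaw up to 0.15).
- cradle (a point): Centre of the cradle's floor, 45 mm above the bench (axes as the shaker's). 6 cells, 2 along x by 3 along y, centres at x = +-0.0395, y = -0.079, 0, +0.079 from here. Each cell is about 74 mm square inside; dividers and walls 5 mm thick, tops 90 mm above the bench, so the neck and cap of a loaded bottle stand clear above them.
- lock_top (a point): Centre of the top of the yellow lock grip, a block 28 mm (shaker x) by 20 mm (shaker y) by 40 mm high, its top 94 mm and the top of its dark track 54 mm above the bench. It slides along the shaker's y on the line x = -0.125 in the shaker's frame, from y = -0.040 (open) to y = +0.040 (locked; the end with the green stripe).
- lock (a joint): Position of the lock grip along its track in m: 0 is open (robot's right), 0.080 is fully home at the green stripe (robot's left, shaker +y). It takes about 2 N to slide and stays where it is left.
- console: The shaker's grey speed console, fixed to the bench, 130 mm (x) by 260 mm (y) by 30 mm high. Origin on the bench under its centre, z up, y to the robot's left (yaw up to 0.12). The aluminium fader track, 40 mm wide, runs along y through the centre, its top 44 mm above the bench. A plain white patch at y = -0.103 marks the zero end; a ticked scale lies on the far side.
- speed_top (a point): Centre of the top of the black speed fader grip (white line across its top), a block 28 mm (console x) by 20 mm (console y) by 40 mm high, its top 84 mm above the bench. In the console's frame it is at x = 0 and y = joint value - 0.065.
- speed (a joint): Position of the speed fader along its track in m: 0 is the zero stop at the robot's right (console -y), 0.130 is full speed at the robot's left (+y). It takes about 1.5 N to slide and stays where it is left.
- pointer: Red pointer bar fixed beside the fader track on the robot's side, 36 mm along the console's x by 8 mm along its y by 12 mm high, its top 42 mm above the bench. Origin: centre of its underside; its axes are parallel to the console's. It marks the wanted speed: the fader is set when its grip's centre has the same y as the pointer's, in the console's frame.
- bottle0: A closed steel lacquer bottle, orange band, black cap, standing upright. Round body 62 mm across and 62 mm high, sloping shoulder to 75 mm, then the cap, 32 mm across, up to 110 mm; about 0.25 kg, bottom-heavy. Origin: centre of its underside, z up its axis. None (while not held) means this bottle is absent from this run.
- bottle1: A closed steel lacquer bottle, orange band, black cap, standing upright. Round body 62 mm across and 62 mm high, sloping shoulder to 75 mm, then the cap, 32 mm across, up to 110 mm; about 0.25 kg, bottom-heavy. Origin: centre of its underside, z up its axis. None (while not held) means this bottle is absent from this run.
- bottle2: A closed steel lacquer bottle, orange band, black cap, standing upright. Round body 62 mm across and 62 mm high, sloping shoulder to 75 mm, then the cap, 32 mm across, up to 110 mm; about 0.25 kg, bottom-heavy. Origin: centre of its underside, z up its axis. None (while not held) means this bottle is absent from this run.
- bottle3: A closed steel lacquer bottle, orange band, black cap, standing upright. Round body 62 mm across and 62 mm high, sloping shoulder to 75 mm, then the cap, 32 mm across, up to 110 mm; about 0.25 kg, bottom-heavy. Origin: centre of its underside, z up its axis. None (while not held) means this bottle is absent from this run.
- bottle4: A closed steel lacquer bottle, orange band, black cap, standing upright. Round body 62 mm across and 62 mm high, sloping shoulder to 75 mm, then the cap, 32 mm across, up to 110 mm; about 0.25 kg, bottom-heavy. Origin: centre of its underside, z up its axis. None (while not held) means this bottle is absent from this run.
- bottle5: A closed steel lacquer bottle, orange band, black cap, standing upright. Round body 62 mm across and 62 mm high, sloping shoulder to 75 mm, then the cap, 32 mm across, up to 110 mm; about 0.25 kg, bottom-heavy. Origin: centre of its underside, z up its axis. None (while not held) means this bottle is absent from this run.
- tumbler: Bystander: a dark red drinking tumbler with a black lid, 72 mm across, 190 mm high. Origin: centre of its underside.
- pliers: Bystander: pliers with blue handles lying on the bench, about 160 mm long, 14 mm high. Origin near the pivot, on the bench.
- hammer: Bystander: a hammer lying on the bench, handle along its x. Origin: middle of its underside.
Things that resemble listed ones, but are neither listed nor needed, are in the scene too. Leave any blue look-alike of the bottle1 alone. What is shaped like the bottle0 but turquoise is not meant.

How it is judged:
By the outcome, as a careful person would: the job done as asked, in the order asked, and still so for the second after the job is handed in, with the robot touching nothing.
Of bottle0, bottle1, bottle2, bottle3, bottle4, bottle5 only 4 to 6 are there at a start; the rules pass over those that are not, and their reading is None.
At some moment in a run one of bottle0, bottle1, bottle2, bottle3, bottle4, bottle5 may be knocked a few centimetres aside while the robot is not near it.
It also fails if it takes over 208 s, if anything falls off the work surface, if the arm or the gripper's body presses on something with over 40 N, if the wrist force passes 120 N, or if a joint passes its speed limit or range.

### The arm

A 6-joint arm with a two-finger parallel gripper is mounted at the origin on the work surface. World frame = base frame: x ahead of the robot, y to its left, z up, the work surface at z = 0. Lengths are in m, angles in rad, forces in N, time in s.
With the tool pointing down it reaches from about 0.35 to 0.775 m from the base axis. Payload 7.3 kg.
Tool frame: the origin (TCP) lies midway between the tips of the shut fingers; the grasp point (between the pads) lies 19 mm behind it; z points along the fingers, y is the line along which they close (so a half turn about z gives the same grasp; the last joint's range is limited). The gripper opens to 92 mm and grips with 3 to 60 N. Pads are 19 mm wide; open, the fingers measure 130 mm over their backs; the gripper's body (75 mm by 190 mm) begins 47 mm behind the grasp point.
Start: joints at [-1.361, 0.342, 1.524, -0, 1.275, -0.146], TCP at [0.183, -0.492, 0.206] pointing down, gripper open.
Joint ranges: [-2.53, 2.53], [-0.77, 2.02], [0.04, 2.7], [-1, 4.14], [0.28, 2.66], [-3.11, 3.11]. Speed limits (rad/s): [2.57, 2.57, 3.14, 3.14, 3.14, 3.14].

### API

Orientations are given as [roll, pitch, yaw] about the fixed x, y, z axes, in that order (R = Rz(yaw) Ry(pitch) Rx(roll)).
In Python, from cell import robot, read_camera, camera_params, nets gives the robot as it stands. The module is installed in compiled form; this text tells all that it offers.
- The arm moves only by the tool step_arm, never from a script. Its argument "steps" is a list of rows, each an object of numbers: "x", "y", "z": the shift along the tool's x, y, z as a fraction of full scale; "rx", "ry", "rz": the turn, a rotation vector about the tool's x, y, z as a fraction of full scale; "claw": the opening, from -1 (shut) to 1 (fully open). In form: [{"x": .., "y": .., "z": .., "rx": .., "ry": .., "rz": .., "claw": ..}, ...]. A call has 1 to 12 rows; each row is the pose to reach, as a shift and turn from the pose commanded when the call began, along the tool's axes at that moment; what a row does not reach only later rows make up. Full scale, the value 1, is 750 mm for a shift and pi/4 rad for a turn. A row lasts 1/12 s, in which the tool goes at most 41.7 mm and 7.16 degrees, less where a joint would pass 70% of its speed; a pose out of reach is approached as far as the arm can. A call with a number of a shift or a turn outside -1 to 1 is refused whole. A call with a gripper value outside its range is refused whole. The fingers move at their own pace and stop on an object; "squeeze" is the grip in N (left out, the last holds). Time passes only in rows, so rows that repeat a pose let the fingers close. It gives the time, the measured TCP pose, the force, the opening and the grip force at its end, in the units of the state.
- robot.observe(): the state, without advancing time (a new reading comes with each control period).
- read_camera(name): name is "scene" or "side" or "wrist"; returns (picture, depth): 420x560x3 uint8, blue, green, red; 420x560 float32, m along the optical axis (not along the pixel's ray), 0 where there is no reading.
- camera_params(name): a dict with "fx", "fy", "cx", "cy" (pixels), "k1" (the pictures are not rectified: a ray, as slopes to the right and down, at radius r is drawn at 1 + k1 r^2 times it, then the intrinsics apply), "R" (3x3) and "t" (3): a world point X has camera coordinates R X + t; the wrist camera has in their place "hand_eye" (4x4, takes a point from camera to tool coordinates, whose origin is the TCP and whose axes are the flange's). Camera axes: x right, y down, z forward; pixel columns grow to the right and rows downward; lengths in m; the calibration is good to about 2 mm. A picture is of the moment at which its call begins: read the wrist's pose just before it. camera_params takes no time and is no camera call.
- robot.hand_in(): hands the job in; it is judged then, once.
Trained networks look in the newest picture that a camera, given by its name, has taken for a name from the list of things; names that differ only in an ending like _2 or _b are one class to them, and where a whole thing is asked for, a point or a joint stands for the part that bears it (a point fixed in the world has none). Each returns a list of dicts, best first, with "conf" (0 to 1); they miss things now and then, are a little off and sometimes report something else, mostly with a low value. They report only what shows in the picture. A call takes as long as a camera call. They do not tell look-alikes from the thing itself.
- nets.masks_of(camera, query): "region" (420x560 bool, what is visible of it) and "box" ([left, top, right, bottom] in pixels, round what is visible of it).
- nets.landmark_of(camera, query): "pixel" ([row, column] in pixels: a listed point, or the origin of a listed thing).
The state is a dict: "time": time; "qpos": joint angles; "qvel": joint speeds; "joint_efforts": joint torques, N m; "tool_pos": TCP position; "tool_rot": TCP orientation; "contact_force": force on the tool from outside, world axes, zero at the start; "torque": the same for the moment, N m; "opening": finger opening in m; "grip_force": force on a finger pad.
Only numpy, scipy, OpenCV 4.12 (cv2) and the standard library are available. Lean on these libraries where they do the work, as an engineer would, in place of code of your own. Each camera call takes 0.05 s, during which the arm holds its last target. There are 200 camera calls.

## Working session

There is one attempt and no reset: what is moved stays moved. The work goes in short steps, Python scripts to look and compute and a tool call to move; the robot and the scene stay as the last step left them, time stands still between calls to the robot, and variables do not carry over. Pictures are saved under pics/ and viewed, at most 14 in all, crops included, and the job is handed in when it is done.

Besides the shell and the picture viewer there is one more tool, called after "Emit:" in YAML: its name, and indented under it one key for each argument. step_arm: Moves the arm, as the interface text tells. Its arguments: {"type":"object","properties":{"steps":{"type":"array","items":{"type":"object","properties":{"x":{"type":"number","minimum":-1,"maximum":1},"y":{"type":"number","minimum":-1,"maximum":1},"z":{"type":"number","minimum":-1,"maximum":1},"rx":{"type":"number","minimum":-1,"maximum":1},"ry":{"type":"number","minimum":-1,"maximum":1},"rz":{"type":"number","minimum":-1,"maximum":1},"claw":{"type":"number"}}}},"squeeze":{"type":"number"}},"required":["steps"]}

```bash
mkdir -p pics
cat > h.py <<'E'
import numpy as np, cv2
from scipy.spatial.transform import Rotation as Ro
from cell import robot, read_camera, camera_params, nets
def cam(name):
    p=camera_params(name)
    if 'hand_eye' in p:
        s=robot.observe(); T=np.eye(4); T[:3,:3]=Ro.from_euler('xyz',s['tool_rot']).as_matrix(); T[:3,3]=s['tool_pos']
        M=T@np.array(p['hand_eye'])
    else:
        R=np.array(p['R']);M=np.eye(4);M[:3,:3]=R.T;M[:3,3]=-R.T@np.array(p['t'])
    return p,M
def ray(p,uv):
    uv=np.atleast_2d(uv).astype(float).reshape(-1,1,2)
    K=np.array([[p['fx'],0,p['cx']],[0,p['fy'],p['cy']],[0,0,1]])
    return np.c_[cv2.undistortPoints(uv,K,np.array([p['k1'],0,0,0.]))[:,0],np.ones(len(uv))]
def at_z(p,M,uv,z):
    d=ray(p,uv)@M[:3,:3].T; o=M[:3,3]
    return o+d*((z-o[2])/d[:,2])[:,None]
def cloud(p,M,depth):
    v,u=np.mgrid[0:420,0:560]; r=ray(p,np.c_[u.ravel(),v.ravel()])
    return ((r*depth.reshape(-1,1))@M[:3,:3].T+M[:3,3]).reshape(420,560,3)
def proj(p,M,X):
    c=(np.atleast_2d(X)-M[:3,3])@M[:3,:3]; s=c[:,:2]/c[:,2:]; s=s*(1+p['k1']*(s**2).sum(1))[:,None]
    return s*[p['fx'],p['fy']]+[p['cx'],p['cy']]
E
python3 - <<'E'
from h import *
s=robot.observe();print(s['time'],s['tool_pos'],s['tool_rot'],s['opening'])
for c in ['scene','side']:
    p,M=cam(c);im,d=read_camera(c);cv2.imwrite(f'pics/{c}0.png',im);np.savez(f'{c}0.npz',im=im,d=d)
    print(c,M[:3,3].round(3))
    C=cloud(p,M,d)
    for q in ['bottle0']:
        for m in nets.masks_of(c,q):
            r=m['region'];P=C[r&(d>0)]
            cap=P[P[:,2]>.1]
            print(q,round(m['conf'],2),m['box'],im[r].mean(0).round(),P[:,2].max().round(3) if len(P) else 0,(cap[:,:2].min(0)+cap[:,:2].max(0))/2 if len(cap) else '',len(cap))
    for q in ['speed_top','lock_top','cradle','pointer','console','shaker','tumbler','hammer','pliers']:
        for m in nets.landmark_of(c,q)[:2]:
            z=dict(speed_top=.084,lock_top=.094,cradle=.045,pointer=.03).get(q,0);uv=[m['pixel'][1],m['pixel'][0]]
            print(q,round(m['conf'],2),np.round(uv),at_z(p,M,uv,z).round(4))
E
```

```text
0.0 [ 0.18280097 -0.49168972  0.20554141] [-3.14010212e+00 -2.21104183e-04  3.55795631e-01] 0.09192712419053706
scene [1.38  0.358 1.12 ]
bottle0 0.93 [124.5, 168.9, 152.1, 203.2] [ 71.  82. 100.] 0.115 [ 0.58363577 -0.30837845] 109
bottle0 0.85 [124.4, 192.0, 154.0, 236.0] [ 66.  79. 101.] 0.116 [ 0.66738663 -0.25893159] 116
bottle0 0.78 [234.6, 192.9, 259.3, 227.5] [71. 39. 21.] 0.116 [5.70850887e-01 5.45921998e-04] 113
bottle0 0.71 [252.0, 148.9, 273.8, 187.3] [72. 39. 22.] 0.115 [ 0.42505665 -0.00997472] 88
bottle0 0.67 [158.5, 206.5, 189.3, 248.5] [ 67.  80. 103.] 0.115 [ 0.67988855 -0.15296492] 139
bottle0 0.67 [125.7, 237.3, 153.9, 282.5] [59. 66. 21.] 0.116 [ 0.79704379 -0.20125002] 138
bottle0 0.63 [208.9, 217.8, 239.5, 259.8] [ 71.  84. 107.] 0.117 [ 0.67222174 -0.0229674 ] 146
bottle0 0.62 [164.3, 175.1, 192.4, 216.4] [ 70.  82. 103.] 0.116 [ 0.62049883 -0.17258946] 123
speed_top 0.64 [192. 153.] [[ 0.4532 -0.2001  0.084 ]]
lock_top 0.56 [331. 168.] [[0.4096 0.1823 0.094 ]]
cradle 0.75 [331. 224.] [[0.5507 0.2209 0.045 ]]
pointer 0.68 [175. 241.] [[ 0.7052 -0.1445  0.03  ]
[... 948 characters left out ...]
0. 165.] [[ 0.4609 -0.2026  0.084 ]]
speed_top 0.57 [275. 202.] [[0.6318 0.0501 0.084 ]]
lock_top 0.69 [319. 249.] [[0.435  0.1798 0.094 ]]
cradle 0.95 [280. 256.] [[0.5436 0.2154 0.045 ]]
cradle 0.36 [313. 177.] [[ 0.573  -0.1396  0.045 ]]
pointer 0.71 [348. 168.] [[ 0.4769 -0.2441  0.03  ]]
pointer 0.54 [360. 178.] [[ 0.4208 -0.2127  0.03  ]]
console 0.68 [350. 181.] [[ 0.4566 -0.2116  0.    ]]
shaker 0.81 [282. 263.] [[0.5411 0.2078 0.    ]]
tumbler 0.8 [293. 352.] [[0.3981 0.4648 0.    ]]
tumbler 0.67 [272. 201.] [[ 0.6775 -0.0178  0.    ]]
hammer 0.88 [216. 245.] [[0.766  0.2247 0.    ]]
hammer 0.38 [327. 155.] [[ 0.5768 -0.3115  0.    ]]
pliers 0.45 [216. 246.] [[0.7631 0.23   0.    ]]
```

View pics/scene0.png

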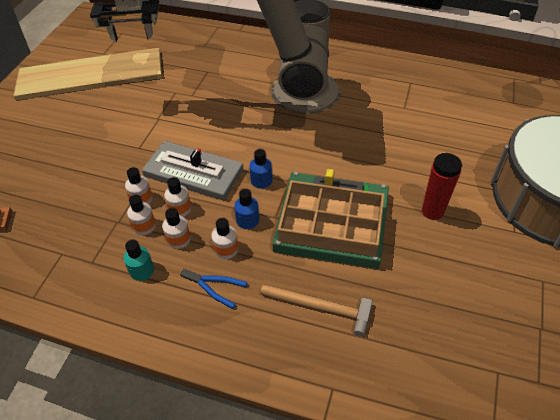

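View pics/side0.png

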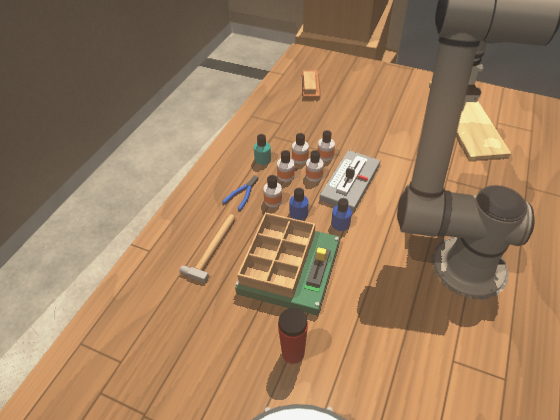

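The scene view shows five orange-band bottles with caps near (134,175), (139,201), (177,184), (176,215) and (223,226). Blue look-alikes are at (260,170) and (246,209), and the turquoise one is at (138,260). The console is at (193,168) with the fader mid-track and the cradle at (331,220). The side view agrees: five orange bottles and an empty cradle with the lock open.

Run:
```python
from h import *
def rect(P):
    r=cv2.minAreaRect((P[:,:2]*1000).astype(np.float32)); return np.round(r[0],1),np.round(r[1],1),round(r[2],2)
for c in ['scene','side']:
    f=np.load(f'{c}0.npz');im,d=f['im'],f['d'];p,M=cam(c);C=cloud(p,M,d);X,Y,Z=C[...,0],C[...,1],C[...,2];ok=d>0
    hsv=cv2.cvtColor(im,cv2.COLOR_BGR2HSV).astype(int);H,S,V=hsv[...,0],hsv[...,1],hsv[...,2]
    m=ok&(abs(Z-.09)<.006)&(X>.44)&(X<.7)&(Y>.06)&(Y<.38)&~((H>20)&(H<34)&(S>180));print(c,'cradle',m.sum(),rect(C[m]))
    m=ok&(abs(Z-.04)<.006)&(X>.34)&(X<.7)&(Y>.04)&(Y<.4)&(H>50)&(H<95)&(S>80);print('plinth',m.sum(),rect(C[m]))
    m=ok&(abs(Z-.03)<.005)&(X>.33)&(X<.56)&(Y>-.38)&(Y<-.05)&(S<60);
    n,l,st,_=cv2.connectedComponentsWithStats(m.astype(np.uint8));m=l==1+st[1:,4].argmax();print('console',m.sum(),rect(C[m]))
    m=ok&(Z>.05)&(Z<.1)&(H>20)&(H<34)&(S>150)&(V>90)&(X<.5)&(Y>.1);print('lock',C[m&(Z>.088)].mean(0))
    m=ok&(abs(Z-.084)<.006)&(X>.33)&(X<.54)&(Y>-.34)&(Y<-.08);print('fader',m.sum(),(C[m].min(0)+C[m].max(0))/2)
    m=ok&((H<6)|(H>174))&(S>150)&(V>80)&(X>.33)&(X<.56)&(Y>-.36)&(Y<-.05);print('pointer',m.sum(),C[m].mean(0),rect(C[m]) if m.sum() else '')
    m=ok&(Z>.107)&(Z<.12)&(V<70)&(X>.35)&(X<.85)&(Y<.06)&(Y>-.4)
    n,l,st,_=cv2.connectedComponentsWithStats(m.astype(np.uint8))
    for i in range(1,n):
        if st[i,4]>15: q=C[l==i]; print('cap',st[i,4],((q.min(0)+q.max(0))/2).round(3),np.ptp(q,0).round(3))
```

```text
scene cradle 1114 (array([545.8, 218.2]), array([171.6, 240.3]), 5.77)
plinth 938 (array([513.5, 215.4]), array([251.8, 267.6]), 5.69)
console 2074 (array([ 453.7, -206.8]), array([262.7, 133.8]), 85.84)
lock [0.42805786 0.18167309 0.09482582]
fader 66 [ 0.45543177 -0.19079585  0.0838295 ]
pointer 6 [ 0.39541417 -0.20935731  0.0397494 ] (array([ 395.7, -208.3]), array([15. ,  5.6]), 26.18)
cap 77 [ 0.424 -0.01   0.111] [0.033 0.03  0.008]
cap 85 [ 0.584 -0.308  0.111] [0.033 0.032 0.008]
cap 82 [ 0.586 -0.19   0.112] [0.031 0.03  0.009]
cap 90 [0.57  0.    0.111] [0.03  0.029 0.009]
cap 90 [ 0.667 -0.258  0.112] [0.032 0.031 0.009]
cap 107 [ 0.681 -0.152  0.111] [0.03  0.029 0.008]
cap 101 [ 0.674 -0.022  0.112] [0.031 0.03  0.01 ]
cap 113 [ 0.797 -0.201  0.112] [0.031 0.032 0.009]
side cradle 677 (array([548.6, 219.7]), array([164.9, 248.1]), 5.68)
plinth 60 (array([417.8, 281.1]), array([45.5, 16.5]), 3.37)
console 1222 (array([ 452.6, -205.3]), array([264. , 129.5]), 85.4)
lock [0.42324576 0.19118268 0.0916602 ]
fader 42 [ 0.45492397 -0.18946156  0.08347413]
pointer 11 [ 0.41349541 -0.20924382  0.03882505] (array([ 413.4, -210. ]), array([ 6.5, 30.6]), 82.0)
```

Emit:
step_arm:
  steps:
    - {"z": -0.127}
    - {"z": -0.127}
    - {"z": -0.127}
    - {"x": 0.471,"y": -0.232,"z": -0.127,"rz": 0.549}
    - {"x": 0.471,"y": -0.232,"z": -0.127,"rz": 0.549}
    - {"x": 0.471,"y": -0.232,"z": -0.127,"rz": 0.549}
    - {"x": 0.471,"y": -0.232,"z": -0.127,"rz": 0.549}
    - {"x": 0.471,"y": -0.232,"z": -0.127,"rz": 0.549}
    - {"x": 0.471,"y": -0.232,"z": -0.127,"rz": 0.549}
    - {"x": 0.471,"y": -0.232,"z": -0.127,"rz": 0.549}
    - {"x": 0.471,"y": -0.232,"z": -0.127,"rz": 0.549}
    - {"x": 0.471,"y": -0.232,"z": -0.127,"rz": 0.549}
  squeeze: 20

```text
$.steps[0]: bad value
```

Run:
```python
from h import *
s=robot.observe();print(s['time'],s['tool_pos'],s['tool_rot'])
c='wrist';p,M=cam(c);im,d=read_camera(c);cv2.imwrite('pics/w1.png',im);np.savez('w1.npz',im=im,d=d,M=M);print(M.round(3),np.array(p['hand_eye']).round(3))
for q,z in [('speed_top',.084),('pointer',.03),('console',0)]:
    for m in nets.landmark_of(c,q)[:2]:
        uv=[m['pixel'][1],m['pixel'][0]];print(q,round(m['conf'],2),np.round(uv),at_z(p,M,uv,z).round(4))
```

```text
1.1 [ 0.18292437 -0.49212208  0.20623503] [ 3.14150944e+00 -6.01965150e-07  3.55799661e-01]
[[ 0.347 -0.908 -0.236  0.246]
 [-0.938 -0.336 -0.088 -0.468]
 [ 0.     0.251 -0.968  0.385]
 [ 0.     0.     0.     1.   ]] [[-0.001 -0.968 -0.251  0.068]
 [ 1.    -0.001 -0.    -0.   ]
 [-0.    -0.251  0.968 -0.178]
 [ 0.     0.     0.     1.   ]]
```

View pics/w1.png

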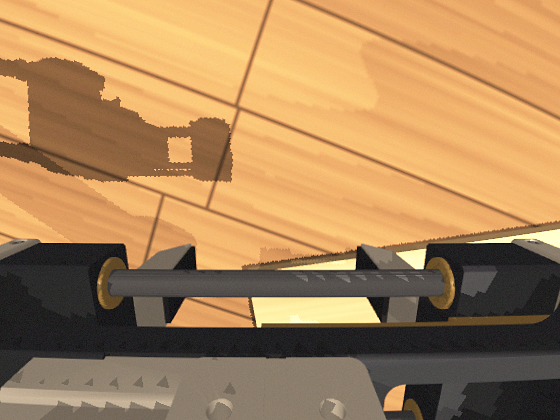

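The wrist view shows only bench, because the move was refused: each row needs all its fields. I'll resend it complete.

Emit:
step_arm:
  steps:
    - {"x": 0,"y": 0,"z": -0.127,"rx": 0,"ry": 0,"rz": 0,"claw": 1}
    - {"x": 0,"y": 0,"z": -0.127,"rx": 0,"ry": 0,"rz": 0,"claw": 1}
    - {"x": 0.411,"y": -0.232,"z": -0.127,"rx": 0,"ry": 0,"rz": 0.549,"claw": 1}
    - {"x": 0.411,"y": -0.232,"z": -0.127,"rx": 0,"ry": 0,"rz": 0.549,"claw": 1}
    - {"x": 0.411,"y": -0.232,"z": -0.127,"rx": 0,"ry": 0,"rz": 0.549,"claw": 1}
    - {"x": 0.411,"y": -0.232,"z": -0.127,"rx": 0,"ry": 0,"rz": 0.549,"claw": 1}
    - {"x": 0.411,"y": -0.232,"z": -0.127,"rx": 0,"ry": 0,"rz": 0.549,"claw": 1}
    - {"x": 0.411,"y": -0.232,"z": -0.127,"rx": 0,"ry": 0,"rz": 0.549,"claw": 1}
    - {"x": 0.411,"y": -0.232,"z": -0.127,"rx": 0,"ry": 0,"rz": 0.549,"claw": 1}
    - {"x": 0.411,"y": -0.232,"z": -0.127,"rx": 0,"ry": 0,"rz": 0.549,"claw": 1}
    - {"x": 0.411,"y": -0.232,"z": -0.127,"rx": 0,"ry": 0,"rz": 0.549,"claw": 1}
    - {"x": 0.411,"y": -0.232,"z": -0.127,"rx": 0,"ry": 0,"rz": 0.549,"claw": 1}
  squeeze: 20

```text
time: 2.3
tool_pos: [0.4139, -0.2176, 0.3019]
tool_rot: [-3.14, -0.002, -0.07]
contact_force: [-0.5, 0.5, -0.0]
opening: 0.0919
grip_force: 0.0
```

Run:
```python
from h import *
s=robot.observe();print(s['time'],s['tool_pos'],s['tool_rot'])
c='wrist';p,M=cam(c);im,d=read_camera(c);cv2.imwrite('pics/w2.png',im);np.savez('w2.npz',im=im,d=d,M=M)
for q,z in [('speed_top',.084),('pointer',.03),('console',0)]:
    for m in nets.landmark_of(c,q)[:2]:
        uv=[m['pixel'][1],m['pixel'][0]];print(q,round(m['conf'],2),np.round(uv),at_z(p,M,uv,z).round(4))
C=cloud(p,M,d);X,Y,Z=C[...,0],C[...,1],C[...,2]
hsv=cv2.cvtColor(im,cv2.COLOR_BGR2HSV).astype(int);H,S,V=hsv[...,0],hsv[...,1],hsv[...,2]
def rect(P):
    r=cv2.minAreaRect((P[:,:2]*1000).astype(np.float32)); return np.round(r[0],1),np.round(r[1],1),round(r[2],2)
def big(m):
    n,l,st,_=cv2.connectedComponentsWithStats(m.astype(np.uint8));return l==1+st[1:,4].argmax()
for n,m in [('console',(abs(Z-.03)<.005)&(S<70)),('pointer',((H<6)|(H>174))&(S>150)&(V>80)&(abs(Z-.042)<.005)),('fader',(abs(Z-.084)<.005)),('track',(abs(Z-.044)<.004)&(S<70))]:
    m=big(m&(d>0));print(n,m.sum(),rect(C[m]))
```

```text
2.3 [ 0.41392075 -0.21762376  0.30186728] [-3.14037252e+00 -1.85839045e-03 -6.99903256e-02]
speed_top 0.56 [255. 162.] [[ 0.4563 -0.1933  0.084 ]]
pointer 0.51 [270. 191.] [[ 0.4074 -0.2073  0.03  ]]
console 0.88 [265. 162.] [[ 0.449  -0.2026  0.    ]]
console 0.39 [  1. 121.] [[0.5489 0.217  0.    ]]
console 11169 (array([ 451.5, -208.4]), array([259.9, 129.1]), 85.51)
pointer 115 (array([ 410.6, -211.3]), array([ 6. , 34.4]), 85.8)
fader 768 (array([558.9,  99.9]), array([162.9,   7. ]), 5.38)
track 3076 (array([ 451.1, -208.2]), array([180.3,  39.3]), 85.88)
```

View pics/w2.png

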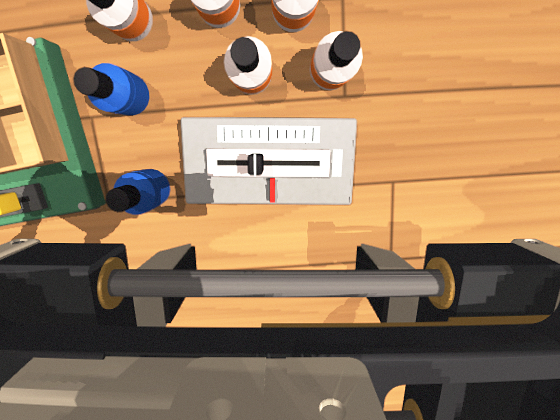

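The wrist view shows the fader (255,163) left of the red pointer (271,190), with the zero patch at (337,162), and the blue bottles at (115,88) and (140,190). The fader is at joint ≈0.082 and the pointer at ≈0.0586. Next I grasp the fader.

Emit:
step_arm:
  steps:
    - {"x": 0.053,"y": -0.045,"z": 0.1,"rx": 0,"ry": 0,"rz": 0,"claw": 0.3}
    - {"x": 0.053,"y": -0.045,"z": 0.1,"rx": 0,"ry": 0,"rz": 0,"claw": 0.3}
    - {"x": 0.053,"y": -0.045,"z": 0.1,"rx": 0,"ry": 0,"rz": 0,"claw": 0.3}
    - {"x": 0.053,"y": -0.045,"z": 0.2,"rx": 0,"ry": 0,"rz": 0,"claw": 0.3}
    - {"x": 0.053,"y": -0.045,"z": 0.2,"rx": 0,"ry": 0,"rz": 0,"claw": 0.3}
    - {"x": 0.053,"y": -0.045,"z": 0.24,"rx": 0,"ry": 0,"rz": 0,"claw": 0.3}
    - {"x": 0.053,"y": -0.045,"z": 0.24,"rx": 0,"ry": 0,"rz": 0,"claw": 0.3}
    - {"x": 0.053,"y": -0.045,"z": 0.24,"rx": 0,"ry": 0,"rz": 0,"claw": 0.3}

```text
time: 3.17
tool_pos: [0.4525, -0.1919, 0.1215]
tool_rot: [-3.141, 0.002, -0.077]
contact_force: [0.2, -0.4, 1.6]
opening: 0.0598
grip_force: 0.0
```

Emit:
step_arm:
  steps:
    - {"x": 0,"y": 0,"z": 0.05,"rx": 0,"ry": 0,"rz": 0,"claw": 0.3}
    - {"x": 0,"y": 0,"z": 0.087,"rx": 0,"ry": 0,"rz": 0,"claw": 0.3}
    - {"x": 0,"y": 0,"z": 0.087,"rx": 0,"ry": 0,"rz": 0,"claw": 0.3}
    - {"x": 0,"y": 0,"z": 0.087,"rx": 0,"ry": 0,"rz": 0,"claw": -1}
    - {"x": 0,"y": 0,"z": 0.087,"rx": 0,"ry": 0,"rz": 0,"claw": -1}
    - {"x": 0,"y": 0,"z": 0.087,"rx": 0,"ry": 0,"rz": 0,"claw": -1}
    - {"x": 0,"y": 0,"z": 0.087,"rx": 0,"ry": 0,"rz": 0,"claw": -1}
    - {"x": 0,"y": 0,"z": 0.087,"rx": 0,"ry": 0,"rz": 0,"claw": -1}
    - {"x": 0,"y": 0,"z": 0.087,"rx": 0,"ry": 0,"rz": 0,"claw": -1}
  squeeze: 8

```text
time: 3.92
tool_pos: [0.4538, -0.1912, 0.0571]
tool_rot: [3.141, -0.001, -0.075]
contact_force: [0.3, -0.3, 0.1]
opening: 0.0243
grip_force: 0.0
```

Emit:
step_arm:
  steps:
    - {"x": 0,"y": 0.02,"z": 0,"rx": 0,"ry": 0,"rz": 0,"claw": -1}
    - {"x": 0,"y": 0.04,"z": 0,"rx": 0,"ry": 0,"rz": 0,"claw": -1}
    - {"x": 0,"y": 0.06,"z": 0,"rx": 0,"ry": 0,"rz": 0,"claw": -1}
    - {"x": 0,"y": 0.08,"z": 0,"rx": 0,"ry": 0,"rz": 0,"claw": -1}
    - {"x": 0,"y": 0.09,"z": 0,"rx": 0,"ry": 0,"rz": 0,"claw": -1}
    - {"x": 0,"y": 0.1,"z": 0,"rx": 0,"ry": 0,"rz": 0,"claw": -1}
    - {"x": 0,"y": 0.105,"z": 0,"rx": 0,"ry": 0,"rz": 0,"claw": -1}
    - {"x": 0,"y": 0.11,"z": 0,"rx": 0,"ry": 0,"rz": 0,"claw": -1}
    - {"x": 0,"y": 0.111,"z": 0,"rx": 0,"ry": 0,"rz": 0,"claw": -1}
    - {"x": 0,"y": 0.111,"z": 0,"rx": 0,"ry": 0,"rz": 0,"claw": -1}

```text
time: 4.75
tool_pos: [0.447, -0.2735, 0.0567]
tool_rot: [-3.14, 0.0, -0.076]
contact_force: [-1.0, 4.9, 7.2]
opening: 0.0198
grip_force: 8.0
```

Emit:
step_arm:
  steps:
    - {"x": 0,"y": 0.003,"z": 0,"rx": 0,"ry": 0,"rz": 0,"claw": -1}
    - {"x": 0,"y": 0.004,"z": 0,"rx": 0,"ry": 0,"rz": 0,"claw": -1}
    - {"x": 0,"y": 0.004,"z": 0,"rx": 0,"ry": 0,"rz": 0,"claw": -1}
    - {"x": 0,"y": 0.004,"z": 0,"rx": 0,"ry": 0,"rz": 0,"claw": -1}

```text
time: 5.08
tool_pos: [0.4468, -0.2737, 0.0566]
tool_rot: [-3.136, 0.001, -0.076]
contact_force: [0.5, 14.0, 10.8]
opening: 0.0199
grip_force: 8.0
```

The fader is on its zero stop, with a 14 N reaction and no further travel. I'll release it and go over the bottle at (0.586, -0.190).

Emit:
step_arm:
  steps:
    - {"x": 0,"y": -0.004,"z": 0,"rx": 0,"ry": 0,"rz": 0,"claw": -0.2}
    - {"x": 0,"y": -0.004,"z": 0,"rx": 0,"ry": 0,"rz": 0,"claw": 0.1}
    - {"x": 0,"y": -0.004,"z": 0,"rx": 0,"ry": 0,"rz": 0,"claw": 0.1}
    - {"x": 0,"y": -0.004,"z": -0.05,"rx": 0,"ry": 0,"rz": 0,"claw": 0.1}
    - {"x": 0,"y": -0.004,"z": -0.138,"rx": 0,"ry": 0,"rz": 0,"claw": 0.1}
    - {"x": 0,"y": -0.004,"z": -0.138,"rx": 0,"ry": 0,"rz": 0,"claw": 0.1}
    - {"x": 0.176,"y": -0.129,"z": -0.138,"rx": 0,"ry": 0,"rz": -0.0955,"claw": 0.1}
    - {"x": 0.176,"y": -0.129,"z": -0.138,"rx": 0,"ry": 0,"rz": -0.0955,"claw": 0.1}
    - {"x": 0.176,"y": -0.129,"z": -0.138,"rx": 0,"ry": 0,"rz": -0.0955,"claw": 0.1}
    - {"x": 0.176,"y": -0.129,"z": -0.138,"rx": 0,"ry": 0,"rz": -0.0955,"claw": 0.1}
    - {"x": 0.176,"y": -0.129,"z": -0.138,"rx": 0,"ry": 0,"rz": -0.0955,"claw": 0.1}
    - {"x": 0.176,"y": -0.129,"z": -0.138,"rx": 0,"ry": 0,"rz": -0.0955,"claw": 0.1}

```text
time: 6.08
tool_pos: [0.5869, -0.1896, 0.1588]
tool_rot: [3.141, 0.001, 0.002]
contact_force: [-0.8, 0.2, 0.5]
opening: 0.0503
grip_force: 0.0
```

```bash
cat > caps.py <<'E'
from h import *
import sys
def go(c):
    s=robot.observe();p,M=cam(c);im,d=read_camera(c);C=cloud(p,M,d);X,Y,Z=C[...,0],C[...,1],C[...,2]
    V=im.max(2)
    m=(d>0)&(Z>.104)&(Z<.122)&(V<75)&(X>.35)&(X<.85)&(Y<.08)&(Y>-.45)
    n,l,st,_=cv2.connectedComponentsWithStats(m.astype(np.uint8))
    for i in range(1,n):
        q=C[l==i]
        if len(q)>20: print('bench',len(q),((q.min(0)+q.max(0))/2).round(3),np.ptp(q,0).round(3))
    m=(d>0)&(Z>.148)&(Z<.17)&(V<75)&(X>.42)&(X<.68)&(Y>.08)&(Y<.36)
    n,l,st,_=cv2.connectedComponentsWithStats(m.astype(np.uint8))
    for i in range(1,n):
        q=C[l==i]
        if len(q)>20: print('loaded',len(q),((q.min(0)+q.max(0))/2).round(3),np.ptp(q,0).round(3))
    m=(d>0)&(abs(Z-.084)<.005)&(X>.4)&(X<.5)&(Y>-.31)&(Y<-.1)
    if m.sum(): print('fader',C[m].mean(0).round(3))
    return im,d
if __name__=='__main__':
    for c in sys.argv[1:]: print(c);go(c)
    s=robot.observe();print(s['time'],s['tool_pos'].round(4),s['tool_rot'])
E
python3 caps.py scene side wrist
```

```text
scene
bench 86 [ 0.422 -0.011  0.11 ] [0.033 0.031 0.011]
bench 101 [ 0.584 -0.31   0.111] [0.035 0.036 0.013]
bench 103 [ 0.587 -0.191  0.11 ] [0.036 0.031 0.012]
bench 102 [ 0.569 -0.     0.111] [0.031 0.029 0.012]
bench 107 [ 0.667 -0.257  0.11 ] [0.032 0.038 0.01 ]
bench 112 [ 0.68  -0.151  0.11 ] [0.032 0.03  0.011]
bench 132 [ 0.673 -0.022  0.11 ] [0.034 0.032 0.013]
bench 129 [ 0.797 -0.2    0.11 ] [0.03  0.032 0.011]
fader [ 0.447 -0.278  0.085]
side
bench 38 [ 0.585 -0.186  0.109] [0.026 0.028 0.01 ]
bench 54 [0.568 0.004 0.109] [0.029 0.026 0.011]
fader [ 0.448 -0.268  0.084]
wrist
bench 120 [ 0.678 -0.154  0.107] [0.026 0.028 0.007]
bench 1311 [ 0.673 -0.023  0.108] [0.03  0.032 0.008]
bench 180 [ 0.667 -0.257  0.108] [0.03  0.026 0.007]
bench 1139 [ 0.585 -0.191  0.108] [0.03  0.03  0.008]
bench 848 [ 0.585 -0.309  0.108] [0.026 0.032 0.008]
bench 972 [ 0.569 -0.003  0.108] [0.031 0.03  0.008]
6.2333 [ 0.585  -0.1914  0.1595] [ 3.14135100e+00  7.98885473e-04 -1.45644223e-03]
```

Emit:
step_arm:
  steps:
    - {"x": 0,"y": 0,"z": 0.05,"rx": 0,"ry": 0,"rz": 0,"claw": 0.1}
    - {"x": 0,"y": 0,"z": 0.104,"rx": 0,"ry": 0,"rz": 0,"claw": 0.1}
    - {"x": 0,"y": 0,"z": 0.104,"rx": 0,"ry": 0,"rz": 0,"claw": 0.1}
    - {"x": 0,"y": 0,"z": 0.104,"rx": 0,"ry": 0,"rz": 0,"claw": -1}
    - {"x": 0,"y": 0,"z": 0.104,"rx": 0,"ry": 0,"rz": 0,"claw": -1}
    - {"x": 0,"y": 0,"z": 0.104,"rx": 0,"ry": 0,"rz": 0,"claw": -1}
    - {"x": 0,"y": 0,"z": 0.104,"rx": 0,"ry": 0,"rz": 0,"claw": -1}
    - {"x": 0,"y": 0,"z": 0.104,"rx": 0,"ry": 0,"rz": 0,"claw": -1}
    - {"x": 0,"y": 0,"z": 0.06,"rx": 0,"ry": 0,"rz": 0,"claw": -1}
    - {"x": 0,"y": 0,"z": 0.02,"rx": 0,"ry": 0,"rz": 0,"claw": -1}
  squeeze: 25

```text
time: 7.07
tool_pos: [0.5847, -0.1899, 0.1448]
tool_rot: [-3.14, 0.003, -0.0]
contact_force: [-0.4, -0.2, -1.3]
opening: 0.0305
grip_force: 25.0
```

Emit:
step_arm:
  steps:
    - {"x": 0,"y": 0,"z": -0.157,"rx": 0,"ry": 0,"rz": 0,"claw": -1}
    - {"x": 0,"y": 0,"z": -0.157,"rx": 0,"ry": 0,"rz": 0,"claw": -1}
    - {"x": 0,"y": -0.02,"z": -0.157,"rx": 0,"ry": 0,"rz": 0,"claw": -1}
    - {"x": 0.012,"y": -0.07,"z": -0.157,"rx": 0,"ry": 0,"rz": 0,"claw": -1}
    - {"x": 0.012,"y": -0.445,"z": -0.157,"rx": 0,"ry": 0,"rz": 0,"claw": -1}
    - {"x": 0.012,"y": -0.445,"z": -0.157,"rx": 0,"ry": 0,"rz": 0,"claw": -1}
    - {"x": 0.012,"y": -0.445,"z": -0.157,"rx": 0,"ry": 0,"rz": 0,"claw": -1}
    - {"x": 0.012,"y": -0.445,"z": -0.157,"rx": 0,"ry": 0,"rz": 0,"claw": -1}
    - {"x": 0.012,"y": -0.445,"z": -0.157,"rx": 0,"ry": 0,"rz": 0,"claw": -1}
    - {"x": 0.012,"y": -0.445,"z": -0.157,"rx": 0,"ry": 0,"rz": 0,"claw": -1}
    - {"x": 0.012,"y": -0.445,"z": -0.157,"rx": 0,"ry": 0,"rz": 0,"claw": -1}
    - {"x": 0.012,"y": -0.445,"z": -0.157,"rx": 0,"ry": 0,"rz": 0,"claw": -1}

```text
time: 8.07
tool_pos: [0.5938, 0.1499, 0.2628]
tool_rot: [-3.139, -0.0, 0.006]
contact_force: [0.5, -1.0, -2.5]
opening: 0.0301
grip_force: 25.0
```

Run:
```python
from h import *
s=robot.observe();print(s['time'],s['tool_pos'].round(4),s['tool_rot'],s['opening'])
def rect(P):
    r=cv2.minAreaRect((P[:,:2]*1000).astype(np.float32)); return np.round(r[0],1),np.round(r[1],1),round(r[2],2)
for c in ['wrist','side']:
    p,M=cam(c);im,d=read_camera(c);C=cloud(p,M,d);X,Y,Z=C[...,0],C[...,1],C[...,2];cv2.imwrite(f'pics/{c}3.png',im)
    hsv=cv2.cvtColor(im,cv2.COLOR_BGR2HSV).astype(int);H,S,V=hsv[...,0],hsv[...,1],hsv[...,2];ok=d>0
    m=ok&(abs(Z-.09)<.006)&(X>.45)&(X<.7)&(Y>.06)&(Y<.38);print(c,'cradle',m.sum(),rect(C[m]))
    m=ok&(abs(Z-.094)<.006)&(X>.38)&(X<.46)&(Y>.06)&(Y<.38)&(H>20)&(H<34)&(S>150);print('lock',m.sum(),(C[m].min(0)+C[m].max(0))/2 if m.sum() else '')
    if c=='wrist':
        x=np.array([.547,.2185,0]);a=.0997;e=[np.cos(a),np.sin(a),0];f=[-np.sin(a),np.cos(a),0]
        for i in(-.0815,0,.0815):
            for j in(-.121,.121):
                uv=proj(p,M,x+i*np.array(e)+j*np.array(f)+[0,0,.09])[0].astype(int);cv2.circle(im,tuple(map(int,uv)),4,(255,0,255),1)
        cv2.imwrite('pics/w3.png',im)
```

```text
8.0667 [0.5938 0.1499 0.2628] [-3.13854909e+00 -8.30232804e-05  6.22209151e-03] 0.030051055127148212
wrist cradle 1718 (array([583.1, 222.9]), array([ 89.6, 242.7]), 5.58)
lock 137 [0.43217906 0.18172021 0.09206468]
side cradle 672 (array([548.7, 218.8]), array([164.8, 248.6]), 5.88)
lock 8 [0.42389854 0.19052389 0.09189989]
```

View pics/w3.png

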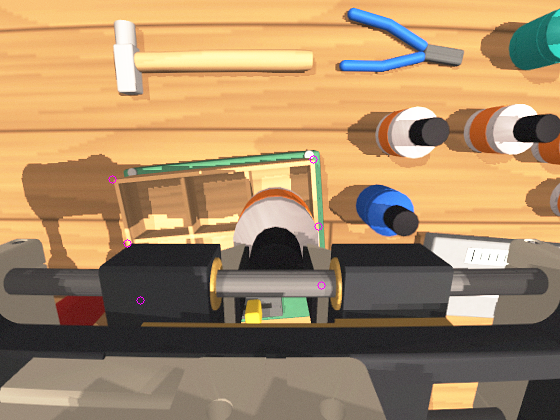

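The wrist view shows the bottle held upright over the far-right cell (275,225), and the projected cradle corners match the cradle to within a few mm. Now lowering.

Emit:
step_arm:
  steps:
    - {"x": 0,"y": 0,"z": 0.0,"rx": 0,"ry": 0,"rz": 0,"claw": -1}
    - {"x": 0,"y": 0,"z": 0.03,"rx": 0,"ry": 0,"rz": 0,"claw": -1}
    - {"x": 0,"y": 0,"z": 0.07,"rx": 0,"ry": 0,"rz": 0,"claw": -1}
    - {"x": 0,"y": 0,"z": 0.11,"rx": 0,"ry": 0,"rz": 0,"claw": -1}
    - {"x": 0,"y": 0,"z": 0.14,"rx": 0,"ry": 0,"rz": 0,"claw": -1}
    - {"x": 0,"y": 0,"z": 0.165,"rx": 0,"ry": 0,"rz": 0,"claw": -1}
    - {"x": 0,"y": 0,"z": 0.176,"rx": 0,"ry": 0,"rz": 0,"claw": -1}
    - {"x": 0,"y": 0,"z": 0.178,"rx": 0,"ry": 0,"rz": 0,"claw": -1}
    - {"x": 0,"y": 0,"z": 0.178,"rx": 0,"ry": 0,"rz": 0,"claw": -1}

```text
time: 8.92
tool_pos: [0.5953, 0.1419, 0.1293]
tool_rot: [3.141, -0.0, -0.002]
contact_force: [-0.5, -0.0, -2.7]
opening: 0.0304
grip_force: 25.0
```

Emit:
step_arm:
  steps:
    - {"x": 0,"y": 0,"z": 0.003,"rx": 0,"ry": 0,"rz": 0,"claw": -1}
    - {"x": 0,"y": 0,"z": 0.003,"rx": 0,"ry": 0,"rz": 0,"claw": 0.1}
    - {"x": 0,"y": 0,"z": 0.003,"rx": 0,"ry": 0,"rz": 0,"claw": 0.1}
    - {"x": 0,"y": 0,"z": 0.003,"rx": 0,"ry": 0,"rz": 0,"claw": 0.1}
    - {"x": 0,"y": 0,"z": -0.04,"rx": 0,"ry": 0,"rz": 0,"claw": 0.1}
    - {"x": 0,"y": 0,"z": -0.095,"rx": 0,"ry": 0,"rz": 0,"claw": 0.1}
    - {"x": 0,"y": 0,"z": -0.095,"rx": 0,"ry": 0,"rz": 0,"claw": 0.1}
    - {"x": 0.104,"y": 0.22,"z": -0.095,"rx": 0,"ry": 0,"rz": 0,"claw": 0.1}
    - {"x": 0.104,"y": 0.22,"z": -0.095,"rx": 0,"ry": 0,"rz": 0,"claw": 0.1}
    - {"x": 0.104,"y": 0.22,"z": -0.095,"rx": 0,"ry": 0,"rz": 0,"claw": 0.1}
    - {"x": 0.104,"y": 0.22,"z": -0.095,"rx": 0,"ry": 0,"rz": 0,"claw": 0.1}
    - {"x": 0.104,"y": 0.22,"z": -0.095,"rx": 0,"ry": 0,"rz": 0,"claw": 0.1}

```text
time: 9.92
tool_pos: [0.6745, -0.0273, 0.2]
tool_rot: [3.139, -0.002, -0.004]
contact_force: [-0.7, 0.1, -1.2]
opening: 0.0509
grip_force: 0.0
```

```bash
python3 caps.py scene wrist
```

```text
scene
bench 76 [ 0.423 -0.01   0.109] [0.032 0.031 0.009]
bench 94 [ 0.584 -0.309  0.109] [0.035 0.036 0.01 ]
bench 87 [0.569 0.    0.11 ] [0.028 0.029 0.011]
bench 106 [ 0.667 -0.259  0.11 ] [0.029 0.034 0.01 ]
bench 115 [ 0.681 -0.153  0.111] [0.031 0.032 0.012]
bench 116 [ 0.675 -0.021  0.11 ] [0.03  0.03  0.011]
bench 127 [ 0.797 -0.202  0.11 ] [0.028 0.033 0.011]
loaded 114 [0.594 0.143 0.155] [0.032 0.03  0.013]
fader [ 0.449 -0.276  0.085]
wrist
bench 187 [ 0.795 -0.195  0.108] [0.031 0.019 0.007]
bench 187 [ 0.681 -0.15   0.108] [0.03  0.028 0.007]
bench 742 [ 0.674 -0.022  0.108] [0.029 0.029 0.008]
bench 440 [ 0.667 -0.258  0.108] [0.031 0.031 0.008]
bench 589 [ 0.572 -0.002  0.108] [0.025 0.03  0.008]
loaded 80 [0.596 0.155 0.155] [0.017 0.006 0.003]
fader [ 0.443 -0.272  0.085]
10.0167 [ 0.6738 -0.0255  0.1995] [ 3.14081008e+00 -3.64086300e-04 -4.83369138e-03]
```

Emit:
step_arm:
  steps:
    - {"x": 0,"y": -0.003,"z": 0.05,"rx": 0,"ry": 0,"rz": 0,"claw": 0.1}
    - {"x": 0,"y": -0.003,"z": 0.1,"rx": 0,"ry": 0,"rz": 0,"claw": 0.1}
    - {"x": 0,"y": -0.003,"z": 0.157,"rx": 0,"ry": 0,"rz": 0,"claw": 0.1}
    - {"x": 0,"y": -0.003,"z": 0.157,"rx": 0,"ry": 0,"rz": 0,"claw": 0.1}
    - {"x": 0,"y": -0.003,"z": 0.157,"rx": 0,"ry": 0,"rz": 0,"claw": -1}
    - {"x": 0,"y": -0.003,"z": 0.157,"rx": 0,"ry": 0,"rz": 0,"claw": -1}
    - {"x": 0,"y": -0.003,"z": 0.157,"rx": 0,"ry": 0,"rz": 0,"claw": -1}
    - {"x": 0,"y": -0.003,"z": 0.157,"rx": 0,"ry": 0,"rz": 0,"claw": -1}
    - {"x": 0,"y": -0.003,"z": 0.11,"rx": 0,"ry": 0,"rz": 0,"claw": -1}
    - {"x": 0,"y": -0.003,"z": 0.055,"rx": 0,"ry": 0,"rz": 0,"claw": -1}
    - {"x": 0,"y": -0.003,"z": 0.0,"rx": 0,"ry": 0,"rz": 0,"claw": -1}
    - {"x": 0,"y": -0.003,"z": -0.04,"rx": 0,"ry": 0,"rz": 0,"claw": -1}

```text
time: 11.02
tool_pos: [0.6738, -0.0195, 0.2361]
tool_rot: [3.141, -0.007, -0.0]
contact_force: [0.5, 0.4, -1.6]
opening: 0.0307
grip_force: 25.0
```

Emit:
step_arm:
  steps:
    - {"x": 0,"y": 0,"z": -0.043,"rx": 0,"ry": 0,"rz": 0,"claw": -1}
    - {"x": -0.117,"y": -0.326,"z": -0.043,"rx": 0,"ry": 0,"rz": 0,"claw": -1}
    - {"x": -0.117,"y": -0.326,"z": -0.043,"rx": 0,"ry": 0,"rz": 0,"claw": -1}
    - {"x": -0.117,"y": -0.326,"z": -0.043,"rx": 0,"ry": 0,"rz": 0,"claw": -1}
    - {"x": -0.117,"y": -0.326,"z": -0.043,"rx": 0,"ry": 0,"rz": 0,"claw": -1}
    - {"x": -0.117,"y": -0.326,"z": -0.043,"rx": 0,"ry": 0,"rz": 0,"claw": -1}
    - {"x": -0.117,"y": -0.326,"z": -0.043,"rx": 0,"ry": 0,"rz": 0,"claw": -1}
    - {"x": -0.117,"y": -0.326,"z": -0.043,"rx": 0,"ry": 0,"rz": 0,"claw": -1}
    - {"x": -0.117,"y": -0.326,"z": -0.043,"rx": 0,"ry": 0,"rz": 0,"claw": -1}
    - {"x": -0.117,"y": -0.326,"z": -0.043,"rx": 0,"ry": 0,"rz": 0,"claw": -1}
    - {"x": -0.117,"y": -0.326,"z": -0.043,"rx": 0,"ry": 0,"rz": 0,"claw": -1}

```text
time: 11.93
tool_pos: [0.5858, 0.2239, 0.2631]
tool_rot: [3.141, -0.001, -0.001]
contact_force: [-0.1, -0.7, -1.7]
opening: 0.0302
grip_force: 25.0
```

Emit:
step_arm:
  steps:
    - {"x": 0,"y": 0,"z": 0.05,"rx": 0,"ry": 0,"rz": 0,"claw": -1}
    - {"x": 0,"y": 0,"z": 0.1,"rx": 0,"ry": 0,"rz": 0,"claw": -1}
    - {"x": 0,"y": 0,"z": 0.135,"rx": 0,"ry": 0,"rz": 0,"claw": -1}
    - {"x": 0,"y": 0,"z": 0.165,"rx": 0,"ry": 0,"rz": 0,"claw": -1}
    - {"x": 0,"y": 0,"z": 0.177,"rx": 0,"ry": 0,"rz": 0,"claw": -1}
    - {"x": 0,"y": 0,"z": 0.18,"rx": 0,"ry": 0,"rz": 0,"claw": -1}
    - {"x": 0,"y": 0,"z": 0.18,"rx": 0,"ry": 0,"rz": 0,"claw": -1}
    - {"x": 0,"y": 0,"z": 0.18,"rx": 0,"ry": 0,"rz": 0,"claw": 0.1}
    - {"x": 0,"y": 0,"z": 0.18,"rx": 0,"ry": 0,"rz": 0,"claw": 0.1}
    - {"x": 0,"y": 0,"z": 0.18,"rx": 0,"ry": 0,"rz": 0,"claw": 0.1}
    - {"x": 0,"y": 0,"z": 0.14,"rx": 0,"ry": 0,"rz": 0,"claw": 0.1}
    - {"x": 0,"y": 0,"z": 0.085,"rx": 0,"ry": 0,"rz": 0,"claw": 0.1}

```text
time: 12.93
tool_pos: [0.5831, 0.2242, 0.1954]
tool_rot: [3.14, 0.009, -0.001]
contact_force: [1.4, -0.0, -0.3]
opening: 0.05
grip_force: 0.0
```

Emit:
step_arm:
  steps:
    - {"x": 0,"y": 0,"z": -0.01,"rx": 0,"ry": 0,"rz": 0,"claw": 0.1}
    - {"x": 0.127,"y": 0.5,"z": -0.01,"rx": 0,"ry": 0,"rz": 0,"claw": 0.1}
    - {"x": 0.127,"y": 0.5,"z": -0.01,"rx": 0,"ry": 0,"rz": 0,"claw": 0.1}
    - {"x": 0.127,"y": 0.5,"z": -0.01,"rx": 0,"ry": 0,"rz": 0,"claw": 0.1}
    - {"x": 0.127,"y": 0.5,"z": -0.01,"rx": 0,"ry": 0,"rz": 0,"claw": 0.1}
    - {"x": 0.127,"y": 0.5,"z": -0.01,"rx": 0,"ry": 0,"rz": 0,"claw": 0.1}
    - {"x": 0.127,"y": 0.5,"z": -0.01,"rx": 0,"ry": 0,"rz": 0,"claw": 0.1}
    - {"x": 0.127,"y": 0.5,"z": 0.0,"rx": 0,"ry": 0,"rz": 0,"claw": 0.1}
    - {"x": 0.127,"y": 0.5,"z": 0.0,"rx": 0,"ry": 0,"rz": 0,"claw": 0.1}
    - {"x": 0.127,"y": 0.5,"z": 0.0,"rx": 0,"ry": 0,"rz": 0,"claw": 0.1}
    - {"x": 0.127,"y": 0.5,"z": 0.0,"rx": 0,"ry": 0,"rz": 0,"claw": 0.1}
    - {"x": 0.127,"y": 0.5,"z": 0.0,"rx": 0,"ry": 0,"rz": 0,"claw": 0.1}

```text
time: 13.93
tool_pos: [0.6804, -0.1545, 0.1975]
tool_rot: [3.141, 0.001, -0.006]
contact_force: [0.3, 0.4, -0.6]
opening: 0.0502
grip_force: 0.0
```

```bash
python3 caps.py scene wrist
```

```text
scene
bench 84 [ 0.425 -0.011  0.11 ] [0.03  0.03  0.012]
bench 91 [ 0.586 -0.309  0.109] [0.03  0.034 0.01 ]
bench 100 [ 0.57  -0.001  0.111] [0.033 0.03  0.014]
bench 102 [ 0.667 -0.26   0.109] [0.029 0.033 0.009]
bench 117 [ 0.68  -0.153  0.11 ] [0.031 0.031 0.012]
bench 125 [ 0.796 -0.201  0.11 ] [0.03  0.033 0.011]
loaded 121 [0.594 0.144 0.154] [0.031 0.031 0.013]
loaded 124 [0.586 0.22  0.155] [0.028 0.029 0.013]
wrist
bench 84 [ 0.788 -0.198  0.108] [0.016 0.025 0.007]
bench 803 [ 0.681 -0.152  0.109] [0.03  0.029 0.008]
bench 526 [ 0.667 -0.259  0.108] [0.029 0.03  0.008]
14.0333 [ 0.6802 -0.1499  0.1984] [-3.14076769e+00  2.89533760e-04 -1.33609715e-03]
```

Emit:
step_arm:
  steps:
    - {"x": 0,"y": 0,"z": 0.05,"rx": 0,"ry": 0,"rz": 0,"claw": 0.1}
    - {"x": 0,"y": 0,"z": 0.1,"rx": 0,"ry": 0,"rz": 0,"claw": 0.1}
    - {"x": 0,"y": 0,"z": 0.156,"rx": 0,"ry": 0,"rz": 0,"claw": 0.1}
    - {"x": 0,"y": 0,"z": 0.156,"rx": 0,"ry": 0,"rz": 0,"claw": 0.1}
    - {"x": 0,"y": 0,"z": 0.156,"rx": 0,"ry": 0,"rz": 0,"claw": -1}
    - {"x": 0,"y": 0,"z": 0.156,"rx": 0,"ry": 0,"rz": 0,"claw": -1}
    - {"x": 0,"y": 0,"z": 0.156,"rx": 0,"ry": 0,"rz": 0,"claw": -1}
    - {"x": 0,"y": 0,"z": 0.156,"rx": 0,"ry": 0,"rz": 0,"claw": -1}
    - {"x": 0,"y": 0,"z": 0.11,"rx": 0,"ry": 0,"rz": 0,"claw": -1}
    - {"x": 0,"y": 0,"z": 0.055,"rx": 0,"ry": 0,"rz": 0,"claw": -1}
    - {"x": 0,"y": 0,"z": 0.0,"rx": 0,"ry": 0,"rz": 0,"claw": -1}
    - {"x": 0,"y": 0,"z": -0.04,"rx": 0,"ry": 0,"rz": 0,"claw": -1}

```text
time: 15.03
tool_pos: [0.6811, -0.1501, 0.2345]
tool_rot: [3.14, -0.006, -0.0]
contact_force: [0.8, -0.2, -1.9]
opening: 0.0304
grip_force: 25.0
```

Emit:
step_arm:
  steps:
    - {"x": 0,"y": -0.05,"z": -0.044,"rx": 0,"ry": 0,"rz": 0,"claw": -1}
    - {"x": -0.137,"y": -0.604,"z": -0.044,"rx": 0,"ry": 0,"rz": 0,"claw": -1}
    - {"x": -0.137,"y": -0.604,"z": -0.044,"rx": 0,"ry": 0,"rz": 0,"claw": -1}
    - {"x": -0.137,"y": -0.604,"z": -0.044,"rx": 0,"ry": 0,"rz": 0,"claw": -1}
    - {"x": -0.137,"y": -0.604,"z": -0.044,"rx": 0,"ry": 0,"rz": 0,"claw": -1}
    - {"x": -0.137,"y": -0.604,"z": -0.044,"rx": 0,"ry": 0,"rz": 0,"claw": -1}
    - {"x": -0.137,"y": -0.604,"z": -0.044,"rx": 0,"ry": 0,"rz": 0,"claw": -1}
    - {"x": -0.137,"y": -0.604,"z": -0.044,"rx": 0,"ry": 0,"rz": 0,"claw": -1}
    - {"x": -0.137,"y": -0.604,"z": -0.044,"rx": 0,"ry": 0,"rz": 0,"claw": -1}
    - {"x": -0.137,"y": -0.604,"z": -0.044,"rx": 0,"ry": 0,"rz": 0,"claw": -1}
    - {"x": -0.137,"y": -0.604,"z": -0.044,"rx": 0,"ry": 0,"rz": 0,"claw": -1}
    - {"x": -0.137,"y": -0.604,"z": -0.044,"rx": 0,"ry": 0,"rz": 0,"claw": -1}

```text
time: 16.03
tool_pos: [0.5755, 0.3085, 0.2632]
tool_rot: [-3.138, -0.001, 0.004]
contact_force: [0.3, 0.7, -3.2]
opening: 0.0302
grip_force: 25.0
```

Emit:
step_arm:
  steps:
    - {"x": 0,"y": 0,"z": 0,"rx": 0,"ry": 0,"rz": 0,"claw": -1}
    - {"x": 0,"y": 0,"z": 0,"rx": 0,"ry": 0,"rz": 0,"claw": -1}

```text
time: 16.2
tool_pos: [0.5772, 0.3042, 0.2627]
tool_rot: [-3.142, -0.001, 0.002]
contact_force: [0.5, -1.1, -2.9]
opening: 0.0303
grip_force: 25.0
```

Emit:
step_arm:
  steps:
    - {"x": 0.001,"y": 0.002,"z": 0.05,"rx": 0,"ry": 0,"rz": 0,"claw": -1}
    - {"x": 0.001,"y": 0.002,"z": 0.1,"rx": 0,"ry": 0,"rz": 0,"claw": -1}
    - {"x": 0.001,"y": 0.002,"z": 0.135,"rx": 0,"ry": 0,"rz": 0,"claw": -1}
    - {"x": 0.001,"y": 0.002,"z": 0.165,"rx": 0,"ry": 0,"rz": 0,"claw": -1}
    - {"x": 0.001,"y": 0.002,"z": 0.177,"rx": 0,"ry": 0,"rz": 0,"claw": -1}
    - {"x": 0.001,"y": 0.002,"z": 0.18,"rx": 0,"ry": 0,"rz": 0,"claw": -1}
    - {"x": 0.001,"y": 0.002,"z": 0.18,"rx": 0,"ry": 0,"rz": 0,"claw": -1}
    - {"x": 0.001,"y": 0.002,"z": 0.18,"rx": 0,"ry": 0,"rz": 0,"claw": 0.1}
    - {"x": 0.001,"y": 0.002,"z": 0.18,"rx": 0,"ry": 0,"rz": 0,"claw": 0.1}
    - {"x": 0.001,"y": 0.002,"z": 0.18,"rx": 0,"ry": 0,"rz": 0,"claw": 0.1}
    - {"x": 0.001,"y": 0.002,"z": 0.14,"rx": 0,"ry": 0,"rz": 0,"claw": 0.1}
    - {"x": 0.001,"y": 0.002,"z": 0.085,"rx": 0,"ry": 0,"rz": 0,"claw": 0.1}

```text
time: 17.2
tool_pos: [0.5764, 0.3006, 0.1946]
tool_rot: [3.138, 0.009, -0.001]
contact_force: [1.2, -0.1, -0.2]
opening: 0.0501
grip_force: 0.0
```

Emit:
step_arm:
  steps:
    - {"x": 0,"y": 0,"z": -0.01,"rx": 0,"ry": 0,"rz": 0,"claw": 0.1}
    - {"x": 0.117,"y": 0.745,"z": -0.01,"rx": 0,"ry": 0,"rz": 0,"claw": 0.1}
    - {"x": 0.117,"y": 0.745,"z": -0.01,"rx": 0,"ry": 0,"rz": 0,"claw": 0.1}
    - {"x": 0.117,"y": 0.745,"z": -0.01,"rx": 0,"ry": 0,"rz": 0,"claw": 0.1}
    - {"x": 0.117,"y": 0.745,"z": -0.01,"rx": 0,"ry": 0,"rz": 0,"claw": 0.1}
    - {"x": 0.117,"y": 0.745,"z": -0.01,"rx": 0,"ry": 0,"rz": 0,"claw": 0.1}
    - {"x": 0.117,"y": 0.745,"z": -0.01,"rx": 0,"ry": 0,"rz": 0,"claw": 0.1}
    - {"x": 0.117,"y": 0.745,"z": -0.01,"rx": 0,"ry": 0,"rz": 0,"claw": 0.1}
    - {"x": 0.117,"y": 0.745,"z": -0.01,"rx": 0,"ry": 0,"rz": 0,"claw": 0.1}
    - {"x": 0.117,"y": 0.745,"z": -0.01,"rx": 0,"ry": 0,"rz": 0,"claw": 0.1}
    - {"x": 0.117,"y": 0.745,"z": -0.01,"rx": 0,"ry": 0,"rz": 0,"claw": 0.1}
    - {"x": 0.117,"y": 0.745,"z": -0.01,"rx": 0,"ry": 0,"rz": 0,"claw": 0.1}

```text
time: 18.2
tool_pos: [0.6496, -0.1534, 0.206]
tool_rot: [3.141, -0.001, -0.0]
contact_force: [0.8, -0.3, 0.6]
opening: 0.0508
grip_force: 0.0
```

```bash
python3 caps.py scene side
```

```text
scene
bench 86 [ 0.424 -0.01   0.11 ] [0.033 0.031 0.011]
bench 101 [ 0.583 -0.308  0.11 ] [0.034 0.032 0.011]
bench 101 [ 0.57 -0.    0.11] [0.03  0.029 0.011]
bench 104 [ 0.667 -0.258  0.11 ] [0.03  0.034 0.011]
bench 127 [ 0.797 -0.201  0.11 ] [0.031 0.033 0.013]
loaded 121 [0.595 0.144 0.155] [0.032 0.03  0.013]
loaded 122 [0.585 0.22  0.155] [0.032 0.03  0.012]
loaded 120 [0.58  0.298 0.155] [0.031 0.029 0.013]
fader [ 0.463 -0.275  0.081]
side
fader [ 0.447 -0.269  0.084]
18.3 [ 0.6496 -0.1583  0.205 ] [ 3.13913493e+00 -7.61571346e-04 -7.30276817e-03]
```

Emit:
step_arm:
  steps:
    - {"x": 0.022,"y": 0.131,"z": 0.008,"rx": 0,"ry": 0,"rz": 0,"claw": 0.1}
    - {"x": 0.022,"y": 0.131,"z": 0.008,"rx": 0,"ry": 0,"rz": 0,"claw": 0.1}
    - {"x": 0.022,"y": 0.131,"z": 0.008,"rx": 0,"ry": 0,"rz": 0,"claw": 0.1}
    - {"x": 0.022,"y": 0.131,"z": 0.008,"rx": 0,"ry": 0,"rz": 0,"claw": 0.1}
    - {"x": 0.022,"y": 0.131,"z": 0.008,"rx": 0,"ry": 0,"rz": 0,"claw": 0.1}

```text
time: 18.72
tool_pos: [0.6658, -0.2498, 0.199]
tool_rot: [-3.141, 0.0, -0.002]
contact_force: [-0.8, -0.0, 0.3]
opening: 0.0508
grip_force: 0.0
```

```bash
python3 caps.py wrist
```

```text
wrist
bench 104 [ 0.79  -0.204  0.108] [0.02  0.028 0.007]
bench 809 [ 0.667 -0.259  0.108] [0.03  0.03  0.008]
bench 42 [ 0.575 -0.299  0.11 ] [0.011 0.008 0.003]
18.7667 [ 0.666  -0.2486  0.1994] [-3.14083637e+00  2.52784513e-05 -2.16602007e-04]
```

Emit:
step_arm:
  steps:
    - {"x": 0.001,"y": 0.013,"z": 0.05,"rx": 0,"ry": 0,"rz": 0,"claw": 0.1}
    - {"x": 0.001,"y": 0.013,"z": 0.1,"rx": 0,"ry": 0,"rz": 0,"claw": 0.1}
    - {"x": 0.001,"y": 0.013,"z": 0.157,"rx": 0,"ry": 0,"rz": 0,"claw": 0.1}
    - {"x": 0.001,"y": 0.013,"z": 0.157,"rx": 0,"ry": 0,"rz": 0,"claw": 0.1}
    - {"x": 0.001,"y": 0.013,"z": 0.157,"rx": 0,"ry": 0,"rz": 0,"claw": -1}
    - {"x": 0.001,"y": 0.013,"z": 0.157,"rx": 0,"ry": 0,"rz": 0,"claw": -1}
    - {"x": 0.001,"y": 0.013,"z": 0.157,"rx": 0,"ry": 0,"rz": 0,"claw": -1}
    - {"x": 0.001,"y": 0.013,"z": 0.157,"rx": 0,"ry": 0,"rz": 0,"claw": -1}
    - {"x": 0.001,"y": 0.013,"z": 0.11,"rx": 0,"ry": 0,"rz": 0,"claw": -1}
    - {"x": 0.001,"y": 0.013,"z": 0.055,"rx": 0,"ry": 0,"rz": 0,"claw": -1}
    - {"x": 0.001,"y": 0.013,"z": 0.0,"rx": 0,"ry": 0,"rz": 0,"claw": -1}
    - {"x": 0.001,"y": 0.013,"z": -0.04,"rx": 0,"ry": 0,"rz": 0,"claw": -1}

```text
time: 19.77
tool_pos: [0.6674, -0.2595, 0.2357]
tool_rot: [3.139, -0.006, -0.0]
contact_force: [1.0, -0.2, -0.8]
opening: 0.0305
grip_force: 25.0
```

Emit:
step_arm:
  steps:
    - {"x": 0,"y": -0.05,"z": -0.044,"rx": 0,"ry": 0,"rz": 0,"claw": -1}
    - {"x": -0.202,"y": -0.527,"z": -0.044,"rx": 0,"ry": 0,"rz": 0,"claw": -1}
    - {"x": -0.202,"y": -0.527,"z": -0.044,"rx": 0,"ry": 0,"rz": 0,"claw": -1}
    - {"x": -0.202,"y": -0.527,"z": -0.044,"rx": 0,"ry": 0,"rz": 0,"claw": -1}
    - {"x": -0.202,"y": -0.527,"z": -0.044,"rx": 0,"ry": 0,"rz": 0,"claw": -1}
    - {"x": -0.202,"y": -0.527,"z": -0.044,"rx": 0,"ry": 0,"rz": 0,"claw": -1}
    - {"x": -0.202,"y": -0.527,"z": -0.044,"rx": 0,"ry": 0,"rz": 0,"claw": -1}
    - {"x": -0.202,"y": -0.527,"z": -0.044,"rx": 0,"ry": 0,"rz": 0,"claw": -1}
    - {"x": -0.202,"y": -0.527,"z": -0.044,"rx": 0,"ry": 0,"rz": 0,"claw": -1}
    - {"x": -0.202,"y": -0.527,"z": -0.044,"rx": 0,"ry": 0,"rz": 0,"claw": -1}
    - {"x": -0.202,"y": -0.527,"z": -0.044,"rx": 0,"ry": 0,"rz": 0,"claw": -1}
    - {"x": -0.202,"y": -0.527,"z": -0.044,"rx": 0,"ry": 0,"rz": 0,"claw": -1}

```text
time: 20.77
tool_pos: [0.5135, 0.1401, 0.2645]
tool_rot: [-3.14, -0.002, 0.005]
contact_force: [-0.2, -0.3, -2.5]
opening: 0.0306
grip_force: 25.0
```

Emit:
step_arm:
  steps:
    - {"x": 0,"y": 0,"z": 0,"rx": 0,"ry": 0,"rz": 0,"claw": -1}
    - {"x": 0,"y": 0,"z": 0,"rx": 0,"ry": 0,"rz": 0,"claw": -1}
    - {"x": 0,"y": 0,"z": 0,"rx": 0,"ry": 0,"rz": 0,"claw": -1}

```text
time: 21.02
tool_pos: [0.5159, 0.135, 0.2629]
tool_rot: [3.141, -0.001, -0.002]
contact_force: [-0.0, -0.2, -1.2]
opening: 0.0301
grip_force: 25.0
```

Emit:
step_arm:
  steps:
    - {"x": 0,"y": -0.001,"z": 0.05,"rx": 0,"ry": 0,"rz": 0,"claw": -1}
    - {"x": 0,"y": -0.001,"z": 0.1,"rx": 0,"ry": 0,"rz": 0,"claw": -1}
    - {"x": 0,"y": -0.001,"z": 0.135,"rx": 0,"ry": 0,"rz": 0,"claw": -1}
    - {"x": 0,"y": -0.001,"z": 0.165,"rx": 0,"ry": 0,"rz": 0,"claw": -1}
    - {"x": 0,"y": -0.001,"z": 0.177,"rx": 0,"ry": 0,"rz": 0,"claw": -1}
    - {"x": 0,"y": -0.001,"z": 0.18,"rx": 0,"ry": 0,"rz": 0,"claw": -1}
    - {"x": 0,"y": -0.001,"z": 0.18,"rx": 0,"ry": 0,"rz": 0,"claw": -1}
    - {"x": 0,"y": -0.001,"z": 0.18,"rx": 0,"ry": 0,"rz": 0,"claw": 0.1}
    - {"x": 0,"y": -0.001,"z": 0.18,"rx": 0,"ry": 0,"rz": 0,"claw": 0.1}
    - {"x": 0,"y": -0.001,"z": 0.18,"rx": 0,"ry": 0,"rz": 0,"claw": 0.1}
    - {"x": 0,"y": -0.001,"z": 0.14,"rx": 0,"ry": 0,"rz": 0,"claw": 0.1}
    - {"x": 0,"y": -0.001,"z": 0.085,"rx": 0,"ry": 0,"rz": 0,"claw": 0.1}

```text
time: 22.02
tool_pos: [0.5132, 0.1363, 0.1963]
tool_rot: [3.141, 0.008, -0.001]
contact_force: [0.7, 0.1, 0.5]
opening: 0.0501
grip_force: 0.0
```

Emit:
step_arm:
  steps:
    - {"x": 0.091,"y": 0.594,"z": -0.01,"rx": 0,"ry": 0,"rz": 0,"claw": 0.1}
    - {"x": 0.091,"y": 0.594,"z": -0.01,"rx": 0,"ry": 0,"rz": 0,"claw": 0.1}
    - {"x": 0.091,"y": 0.594,"z": -0.01,"rx": 0,"ry": 0,"rz": 0,"claw": 0.1}
    - {"x": 0.091,"y": 0.594,"z": -0.01,"rx": 0,"ry": 0,"rz": 0,"claw": 0.1}
    - {"x": 0.091,"y": 0.594,"z": -0.01,"rx": 0,"ry": 0,"rz": 0,"claw": 0.1}
    - {"x": 0.091,"y": 0.594,"z": -0.01,"rx": 0,"ry": 0,"rz": 0,"claw": 0.1}
    - {"x": 0.091,"y": 0.594,"z": 0,"rx": 0,"ry": 0,"rz": 0,"claw": 0.1}
    - {"x": 0.091,"y": 0.594,"z": 0,"rx": 0,"ry": 0,"rz": 0,"claw": 0.1}
    - {"x": 0.091,"y": 0.594,"z": 0,"rx": 0,"ry": 0,"rz": 0,"claw": 0.1}
    - {"x": 0.091,"y": 0.594,"z": 0,"rx": 0,"ry": 0,"rz": 0,"claw": 0.1}
    - {"x": 0.091,"y": 0.594,"z": 0,"rx": 0,"ry": 0,"rz": 0,"claw": 0.1}
    - {"x": 0.091,"y": 0.594,"z": 0,"rx": 0,"ry": 0,"rz": 0,"claw": 0.1}

```text
time: 23.02
tool_pos: [0.5828, -0.3157, 0.1974]
tool_rot: [3.139, 0.0, -0.006]
contact_force: [-1.2, 0.0, -0.5]
opening: 0.0507
grip_force: 0.0
```

```bash
python3 caps.py scene wrist
```

```text
scene
bench 89 [ 0.423 -0.011  0.11 ] [0.034 0.03  0.012]
bench 102 [ 0.581 -0.308  0.11 ] [0.037 0.031 0.011]
bench 108 [0.571 0.    0.11 ] [0.029 0.03  0.012]
bench 132 [ 0.796 -0.202  0.11 ] [0.029 0.035 0.011]
loaded 121 [0.513 0.136 0.155] [0.035 0.031 0.013]
loaded 121 [0.596 0.144 0.155] [0.031 0.032 0.013]
loaded 117 [0.586 0.22  0.156] [0.029 0.028 0.015]
loaded 120 [0.581 0.298 0.155] [0.03  0.03  0.012]
fader [ 0.448 -0.272  0.084]
wrist
bench 839 [ 0.583 -0.309  0.108] [0.03  0.03  0.008]
fader [ 0.457 -0.273  0.083]
23.1167 [ 0.5829 -0.31    0.1978] [-3.14070147e+00  7.49698037e-04 -2.99840133e-03]
```

Emit:
step_arm:
  steps:
    - {"x": 0,"y": 0,"z": 0.05,"rx": 0,"ry": 0,"rz": 0,"claw": 0.1}
    - {"x": 0,"y": 0,"z": 0.1,"rx": 0,"ry": 0,"rz": 0,"claw": 0.1}
    - {"x": 0,"y": 0,"z": 0.156,"rx": 0,"ry": 0,"rz": 0,"claw": 0.1}
    - {"x": 0,"y": 0,"z": 0.156,"rx": 0,"ry": 0,"rz": 0,"claw": 0.1}
    - {"x": 0,"y": 0,"z": 0.156,"rx": 0,"ry": 0,"rz": 0,"claw": -1}
    - {"x": 0,"y": 0,"z": 0.156,"rx": 0,"ry": 0,"rz": 0,"claw": -1}
    - {"x": 0,"y": 0,"z": 0.156,"rx": 0,"ry": 0,"rz": 0,"claw": -1}
    - {"x": 0,"y": 0,"z": 0.156,"rx": 0,"ry": 0,"rz": 0,"claw": -1}
    - {"x": 0,"y": 0,"z": 0.11,"rx": 0,"ry": 0,"rz": 0,"claw": -1}
    - {"x": 0,"y": 0,"z": 0.055,"rx": 0,"ry": 0,"rz": 0,"claw": -1}
    - {"x": 0,"y": 0,"z": 0.0,"rx": 0,"ry": 0,"rz": 0,"claw": -1}
    - {"x": 0,"y": 0,"z": -0.04,"rx": 0,"ry": 0,"rz": 0,"claw": -1}

```text
time: 24.12
tool_pos: [0.5841, -0.3091, 0.2342]
tool_rot: [3.138, -0.005, -0.0]
contact_force: [1.4, -0.6, -2.9]
opening: 0.0303
grip_force: 25.0
```

Emit:
step_arm:
  steps:
    - {"x": -0.102,"y": -0.699,"z": -0.044,"rx": 0,"ry": 0,"rz": 0,"claw": -1}
    - {"x": -0.102,"y": -0.699,"z": -0.044,"rx": 0,"ry": 0,"rz": 0,"claw": -1}
    - {"x": -0.102,"y": -0.699,"z": -0.044,"rx": 0,"ry": 0,"rz": 0,"claw": -1}
    - {"x": -0.102,"y": -0.699,"z": -0.044,"rx": 0,"ry": 0,"rz": 0,"claw": -1}
    - {"x": -0.102,"y": -0.699,"z": -0.044,"rx": 0,"ry": 0,"rz": 0,"claw": -1}
    - {"x": -0.102,"y": -0.699,"z": -0.044,"rx": 0,"ry": 0,"rz": 0,"claw": -1}
    - {"x": -0.102,"y": -0.6,"z": -0.044,"rx": 0,"ry": 0,"rz": 0,"claw": -1}
    - {"x": -0.102,"y": -0.6,"z": -0.044,"rx": 0,"ry": 0,"rz": 0,"claw": -1}
    - {"x": -0.102,"y": -0.6,"z": -0.044,"rx": 0,"ry": 0,"rz": 0,"claw": -1}
    - {"x": -0.102,"y": -0.6,"z": -0.044,"rx": 0,"ry": 0,"rz": 0,"claw": -1}
    - {"x": -0.102,"y": -0.6,"z": -0.044,"rx": 0,"ry": 0,"rz": 0,"claw": -1}
    - {"x": -0.102,"y": -0.6,"z": -0.044,"rx": 0,"ry": 0,"rz": 0,"claw": -1}

```text
time: 25.12
tool_pos: [0.5053, 0.1483, 0.264]
tool_rot: [-3.137, -0.003, 0.006]
contact_force: [-0.3, -0.8, -3.2]
opening: 0.0301
grip_force: 25.0
```

Emit:
step_arm:
  steps:
    - {"x": 0,"y": -0.05,"z": 0,"rx": 0,"ry": 0,"rz": 0,"claw": -1}
    - {"x": 0,"y": -0.099,"z": 0,"rx": 0,"ry": 0,"rz": 0,"claw": -1}
    - {"x": 0,"y": -0.099,"z": 0,"rx": 0,"ry": 0,"rz": 0,"claw": -1}
    - {"x": 0,"y": -0.099,"z": 0,"rx": 0,"ry": 0,"rz": 0,"claw": -1}
    - {"x": 0,"y": -0.099,"z": 0,"rx": 0,"ry": 0,"rz": 0,"claw": -1}

```text
time: 25.53
tool_pos: [0.507, 0.2152, 0.2623]
tool_rot: [3.141, -0.001, 0.0]
contact_force: [-1.0, -0.6, -2.7]
opening: 0.0295
grip_force: 25.0
```

Emit:
step_arm:
  steps:
    - {"x": 0,"y": 0,"z": 0.05,"rx": 0,"ry": 0,"rz": 0,"claw": -1}
    - {"x": 0,"y": 0,"z": 0.1,"rx": 0,"ry": 0,"rz": 0,"claw": -1}
    - {"x": 0,"y": 0,"z": 0.135,"rx": 0,"ry": 0,"rz": 0,"claw": -1}
    - {"x": 0,"y": 0,"z": 0.165,"rx": 0,"ry": 0,"rz": 0,"claw": -1}
    - {"x": 0,"y": 0,"z": 0.177,"rx": 0,"ry": 0,"rz": 0,"claw": -1}
    - {"x": 0,"y": 0,"z": 0.18,"rx": 0,"ry": 0,"rz": 0,"claw": -1}
    - {"x": 0,"y": 0,"z": 0.18,"rx": 0,"ry": 0,"rz": 0,"claw": -1}
    - {"x": 0,"y": 0,"z": 0.18,"rx": 0,"ry": 0,"rz": 0,"claw": 0.1}
    - {"x": 0,"y": 0,"z": 0.18,"rx": 0,"ry": 0,"rz": 0,"claw": 0.1}
    - {"x": 0,"y": 0,"z": 0.18,"rx": 0,"ry": 0,"rz": 0,"claw": 0.1}
    - {"x": 0,"y": 0,"z": 0.14,"rx": 0,"ry": 0,"rz": 0,"claw": 0.1}
    - {"x": 0,"y": 0,"z": 0.085,"rx": 0,"ry": 0,"rz": 0,"claw": 0.1}

```text
time: 26.53
tool_pos: [0.5049, 0.2147, 0.1954]
tool_rot: [3.139, 0.008, -0.001]
contact_force: [0.7, 0.7, 0.5]
opening: 0.0503
grip_force: 0.0
```

Emit:
step_arm:
  steps:
    - {"x": 0,"y": 0,"z": -0.05,"rx": 0,"ry": 0,"rz": 0,"claw": 0.1}
    - {"x": -0.196,"y": 0.02,"z": -0.133,"rx": 0,"ry": 0,"rz": -0.127,"claw": 0.1}
    - {"x": -0.196,"y": 0.02,"z": -0.133,"rx": 0,"ry": 0,"rz": -0.127,"claw": 0.1}
    - {"x": -0.196,"y": 0.02,"z": -0.133,"rx": 0,"ry": 0,"rz": -0.127,"claw": 0.1}
    - {"x": -0.196,"y": 0.02,"z": -0.133,"rx": 0,"ry": 0,"rz": -0.127,"claw": 0.1}
    - {"x": -0.196,"y": 0.02,"z": -0.133,"rx": 0,"ry": 0,"rz": -0.127,"claw": 0.1}
    - {"x": -0.196,"y": 0.02,"z": -0.133,"rx": 0,"ry": 0,"rz": -0.127,"claw": 0.1}
    - {"x": -0.196,"y": 0.02,"z": -0.133,"rx": 0,"ry": 0,"rz": -0.127,"claw": 0.1}
    - {"x": -0.196,"y": 0.02,"z": -0.133,"rx": 0,"ry": 0,"rz": -0.127,"claw": 0.1}

```text
time: 27.28
tool_pos: [0.3608, 0.2006, 0.297]
tool_rot: [3.141, 0.001, 0.099]
contact_force: [0.1, 0.8, 0.3]
opening: 0.0506
grip_force: 0.0
```

Run:
```python
from h import *
import caps
def rect(P):
    r=cv2.minAreaRect((P[:,:2]*1000).astype(np.float32)); return np.round(r[0],1),np.round(r[1],1),round(r[2],2)
im,d=caps.go('scene');cv2.imwrite('pics/s4.png',im)
c='wrist';p,M=cam(c);im,d=read_camera(c);C=cloud(p,M,d);X,Y,Z=C[...,0],C[...,1],C[...,2];cv2.imwrite('pics/w4.png',im)
hsv=cv2.cvtColor(im,cv2.COLOR_BGR2HSV).astype(int);H,S,V=hsv[...,0],hsv[...,1],hsv[...,2];ok=d>0
m=ok&(abs(Z-.094)<.005)&(X>.38)&(X<.47)&(Y>.06)&(Y<.38)&(H>18)&(H<36)&(S>120);print('lock',m.sum(),rect(C[m]))
m=ok&(abs(Z-.054)<.004)&(X>.38)&(X<.46)&(Y>.06)&(Y<.38);print('track',m.sum(),rect(C[m]))
for q in ['lock_top','lock']:
    for m in nets.landmark_of(c,q)[:2]: print(q,m['conf'],at_z(p,M,[m['pixel'][1],m['pixel'][0]],.094))
s=robot.observe();print(s['time'],s['tool_pos'].round(4),s['tool_rot'])
```

```text
bench 86 [ 0.424 -0.011  0.11 ] [0.033 0.031 0.011]
bench 104 [ 0.571 -0.     0.111] [0.032 0.029 0.013]
bench 130 [ 0.796 -0.201  0.11 ] [0.03  0.033 0.012]
loaded 111 [0.515 0.136 0.155] [0.032 0.03  0.013]
loaded 117 [0.506 0.215 0.154] [0.033 0.03  0.012]
loaded 121 [0.594 0.144 0.155] [0.03  0.031 0.013]
loaded 126 [0.586 0.22  0.154] [0.029 0.03  0.012]
loaded 126 [0.58  0.298 0.155] [0.029 0.03  0.013]
fader [ 0.449 -0.272  0.084]
lock 352 (array([424.4, 181.7]), array([27.3, 19.1]), 6.22)
track 2423 (array([423.2, 225.9]), array([173.2,  58.8]), 86.55)
lock_top 0.76 [[0.42211159 0.18506897 0.094     ]]Traceback (most recent call last):
  File "<stdin>", line 11, in <module>
ValueError: it knows: bottle, console, cradle, hammer, lock_top, pliers, pointer, shaker, speed_top, tumbler
```

View pics/s4.png

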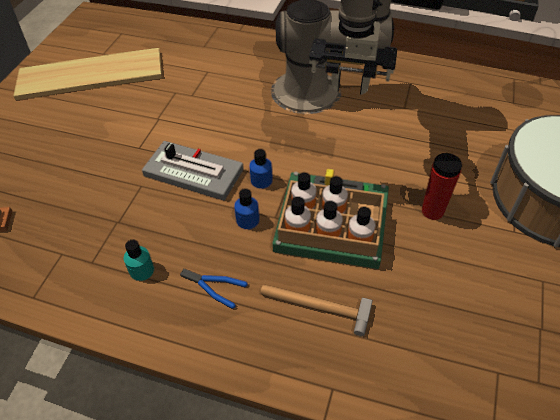

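View pics/w4.png

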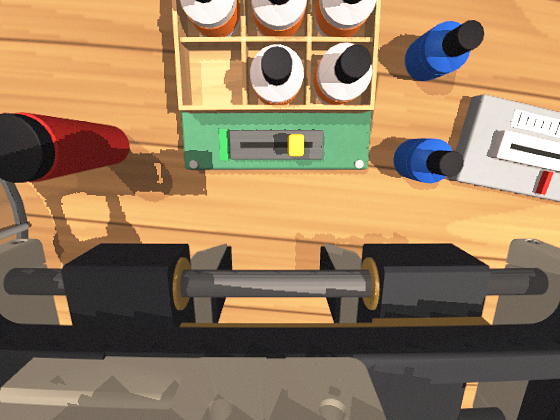

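The pictures show five bottles upright in the cradle, with only the near-left cell empty (216,75). No orange bottle is left on the bench, the fader is at zero and the bystanders are undisturbed. The lock grip is at (296,145) and the green stripe at (223,143). Next I grasp the lock.

Emit:
step_arm:
  steps:
    - {"x": 0.083,"y": 0.033,"z": 0.06,"rx": 0,"ry": 0,"rz": 0,"claw": 0.1}
    - {"x": 0.083,"y": 0.033,"z": 0.1,"rx": 0,"ry": 0,"rz": 0,"claw": 0.1}
    - {"x": 0.083,"y": 0.033,"z": 0.15,"rx": 0,"ry": 0,"rz": 0,"claw": 0.1}
    - {"x": 0.083,"y": 0.033,"z": 0.2,"rx": 0,"ry": 0,"rz": 0,"claw": 0.1}
    - {"x": 0.083,"y": 0.033,"z": 0.25,"rx": 0,"ry": 0,"rz": 0,"claw": 0.1}
    - {"x": 0.083,"y": 0.033,"z": 0.29,"rx": 0,"ry": 0,"rz": 0,"claw": 0.1}
    - {"x": 0.083,"y": 0.033,"z": 0.305,"rx": 0,"ry": 0,"rz": 0,"claw": 0.1}
    - {"x": 0.083,"y": 0.033,"z": 0.305,"rx": 0,"ry": 0,"rz": 0,"claw": 0.1}
    - {"x": 0.083,"y": 0.033,"z": 0.305,"rx": 0,"ry": 0,"rz": 0,"claw": -1}
    - {"x": 0.083,"y": 0.033,"z": 0.305,"rx": 0,"ry": 0,"rz": 0,"claw": -1}
    - {"x": 0.083,"y": 0.033,"z": 0.305,"rx": 0,"ry": 0,"rz": 0,"claw": -1}
    - {"x": 0.083,"y": 0.033,"z": 0.305,"rx": 0,"ry": 0,"rz": 0,"claw": -1}
  squeeze: 8

```text
time: 28.43
tool_pos: [0.4254, 0.1824, 0.0702]
tool_rot: [-3.141, -0.003, 0.099]
contact_force: [-0.4, 0.4, -0.4]
opening: 0.0284
grip_force: 0.0
```

Emit:
step_arm:
  steps:
    - {"x": 0,"y": -0.01,"z": 0,"rx": 0,"ry": 0,"rz": 0,"claw": -1}
    - {"x": 0,"y": -0.025,"z": 0,"rx": 0,"ry": 0,"rz": 0,"claw": -1}
    - {"x": 0,"y": -0.04,"z": 0,"rx": 0,"ry": 0,"rz": 0,"claw": -1}
    - {"x": 0,"y": -0.055,"z": 0,"rx": 0,"ry": 0,"rz": 0,"claw": -1}
    - {"x": 0,"y": -0.065,"z": 0,"rx": 0,"ry": 0,"rz": 0,"claw": -1}
    - {"x": 0,"y": -0.075,"z": 0,"rx": 0,"ry": 0,"rz": 0,"claw": -1}
    - {"x": 0,"y": -0.08,"z": 0,"rx": 0,"ry": 0,"rz": 0,"claw": -1}
    - {"x": 0,"y": -0.085,"z": 0,"rx": 0,"ry": 0,"rz": 0,"claw": -1}
    - {"x": 0,"y": -0.086,"z": 0,"rx": 0,"ry": 0,"rz": 0,"claw": -1}
    - {"x": 0,"y": -0.086,"z": 0,"rx": 0,"ry": 0,"rz": 0,"claw": -1}

```text
time: 29.27
tool_pos: [0.4188, 0.2462, 0.0699]
tool_rot: [3.139, -0.002, 0.102]
contact_force: [1.5, -9.8, 7.9]
opening: 0.0198
grip_force: 8.0
```

Emit:
step_arm:
  steps:
    - {"x": 0,"y": -0.003,"z": 0,"rx": 0,"ry": 0,"rz": 0,"claw": -1}
    - {"x": 0,"y": -0.004,"z": 0,"rx": 0,"ry": 0,"rz": 0,"claw": -1}
    - {"x": 0,"y": -0.004,"z": 0,"rx": 0,"ry": 0,"rz": 0,"claw": -1}
    - {"x": 0,"y": -0.004,"z": 0,"rx": 0,"ry": 0,"rz": 0,"claw": -1}

```text
time: 29.6
tool_pos: [0.4186, 0.2479, 0.0699]
tool_rot: [3.137, -0.002, 0.101]
contact_force: [2.6, -15.7, 9.7]
opening: 0.0226
grip_force: 8.0
```

Emit:
step_arm:
  steps:
    - {"x": 0,"y": 0,"z": 0,"rx": 0,"ry": 0,"rz": 0,"claw": -0.4}
    - {"x": 0,"y": 0.004,"z": 0,"rx": 0,"ry": 0,"rz": 0,"claw": 0.1}
    - {"x": 0,"y": 0.005,"z": 0,"rx": 0,"ry": 0,"rz": 0,"claw": 0.1}
    - {"x": 0,"y": 0.005,"z": 0,"rx": 0,"ry": 0,"rz": 0,"claw": 0.1}
    - {"x": 0,"y": 0.005,"z": -0.05,"rx": 0,"ry": 0,"rz": 0,"claw": 0.1}
    - {"x": 0,"y": 0.005,"z": -0.1,"rx": 0,"ry": 0,"rz": 0,"claw": 0.1}
    - {"x": 0,"y": 0.005,"z": -0.15,"rx": 0,"ry": 0,"rz": 0,"claw": 0.1}
    - {"x": -0.06,"y": 0.05,"z": -0.2,"rx": 0,"ry": 0,"rz": 0,"claw": 0.1}
    - {"x": -0.09,"y": 0.08,"z": -0.25,"rx": 0,"ry": 0,"rz": 0,"claw": 0.1}
    - {"x": -0.09,"y": 0.08,"z": -0.29,"rx": 0,"ry": 0,"rz": 0,"claw": 0.1}
    - {"x": -0.09,"y": 0.08,"z": -0.3,"rx": 0,"ry": 0,"rz": 0,"claw": 0.1}
    - {"x": -0.09,"y": 0.08,"z": -0.3,"rx": 0,"ry": 0,"rz": 0,"claw": 0.1}

```text
time: 30.6
tool_pos: [0.3575, 0.1832, 0.2989]
tool_rot: [-3.14, -0.009, 0.099]
contact_force: [0.4, 0.3, 0.3]
opening: 0.0506
grip_force: 0.0
```

```bash
cat > lk.py <<'E'
from h import *
def rect(P):
    r=cv2.minAreaRect((P[:,:2]*1000).astype(np.float32)); return np.round(r[0],1),np.round(r[1],1),round(r[2],2)
c='wrist';p,M=cam(c);im,d=read_camera(c);C=cloud(p,M,d);X,Y,Z=C[...,0],C[...,1],C[...,2]
hsv=cv2.cvtColor(im,cv2.COLOR_BGR2HSV).astype(int);H,S,V=hsv[...,0],hsv[...,1],hsv[...,2];ok=d>0
m=ok&(abs(Z-.094)<.005)&(X>.38)&(X<.47)&(Y>.06)&(Y<.38)&(H>18)&(H<36)&(S>120)
if m.sum()>5: print('lock',m.sum(),rect(C[m]))
m=ok&(abs(Z-.084)<.006)&(X>.4)&(X<.5)&(Y>-.33)&(Y<-.08)
if m.sum()>5: print('fader',m.sum(),rect(C[m]))
m=ok&((H<6)|(H>174))&(S>150)&(V>80)&(abs(Z-.042)<.005)&(Y<-.1)
if m.sum()>5: print('pointer',m.sum(),rect(C[m]))
s=robot.observe();print(s['time'],s['tool_pos'].round(4),s['tool_rot'])
cv2.imwrite('pics/wl%d.png'%(s['time']*10),im)
E
python3 lk.py
```

```text
lock 343 (array([434.8, 255.4]), array([68.7, 26.1]), 29.29)
pointer 151 (array([ 409.8, -209.4]), array([ 8.1, 34.1]), 87.72)
30.65 [0.3571 0.1834 0.2963] [-3.14012917 -0.00574463  0.09917906]
```

```bash
ls pics
python3 - <<'E'
from h import *
p,M=cam('wrist')
for q in nets.landmark_of('wrist','lock_top')[:1]: print(at_z(p,M,[q['pixel'][1],q['pixel'][0]],.094))
im=cv2.imread('pics/wl306.png');cv2.imwrite('pics/crop.png',cv2.resize(im[60:230,120:400],None,fx=2,fy=2))
E
```

```text
s4.png
scene0.png
side0.png
side3.png
w1.png
w2.png
w3.png
w4.png
wl306.png
wrist3.png
[[0.4146795  0.24765615 0.094     ]]
```

View pics/crop.png

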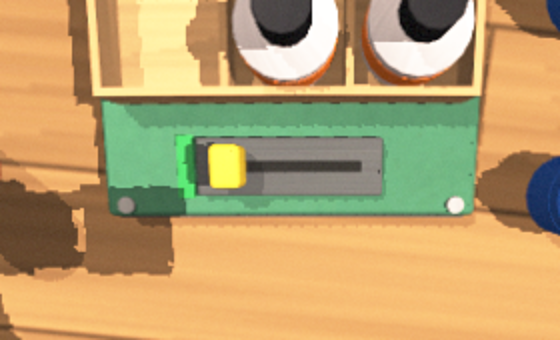

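The crop shows the yellow grip hard against the green-stripe end of its slot (225,165). Now to the fader.

Emit:
step_arm:
  steps:
    - {"x": 0.02,"y": 0.567,"z": 0,"rx": 0,"ry": 0,"rz": 0.222,"claw": 0.1}
    - {"x": 0.02,"y": 0.567,"z": 0,"rx": 0,"ry": 0,"rz": 0.222,"claw": 0.1}
    - {"x": 0.02,"y": 0.567,"z": 0,"rx": 0,"ry": 0,"rz": 0.222,"claw": 0.1}
    - {"x": 0.02,"y": 0.567,"z": 0,"rx": 0,"ry": 0,"rz": 0.222,"claw": 0.1}
    - {"x": 0.02,"y": 0.567,"z": 0,"rx": 0,"ry": 0,"rz": 0.222,"claw": 0.1}
    - {"x": 0.02,"y": 0.567,"z": 0,"rx": 0,"ry": 0,"rz": 0.222,"claw": 0.1}
    - {"x": 0.02,"y": 0.567,"z": 0,"rx": 0,"ry": 0,"rz": 0.222,"claw": 0.1}
    - {"x": 0.02,"y": 0.567,"z": 0,"rx": 0,"ry": 0,"rz": 0.222,"claw": 0.1}
    - {"x": 0.02,"y": 0.567,"z": 0,"rx": 0,"ry": 0,"rz": 0.222,"claw": 0.1}
    - {"x": 0.02,"y": 0.567,"z": 0,"rx": 0,"ry": 0,"rz": 0.222,"claw": 0.1}
    - {"x": 0.02,"y": 0.567,"z": 0,"rx": 0,"ry": 0,"rz": 0.222,"claw": 0.1}
    - {"x": 0.02,"y": 0.567,"z": 0,"rx": 0,"ry": 0,"rz": 0.222,"claw": 0.1}

```text
time: 31.7
tool_pos: [0.4136, -0.2406, 0.2913]
tool_rot: [-3.139, 0.004, -0.078]
contact_force: [-0.3, 0.1, 0.2]
opening: 0.0506
grip_force: 0.0
```

Emit:
step_arm:
  steps:
    - {"x": 0,"y": 0,"z": 0,"rx": 0,"ry": 0,"rz": 0,"claw": 0.1}
    - {"x": 0,"y": 0,"z": 0,"rx": 0,"ry": 0,"rz": 0,"claw": 0.1}
    - {"x": 0,"y": 0,"z": 0,"rx": 0,"ry": 0,"rz": 0,"claw": 0.1}

```text
time: 31.95
tool_pos: [0.4138, -0.237, 0.2938]
tool_rot: [-3.141, 0.0, -0.073]
contact_force: [0.6, 0.2, 0.5]
opening: 0.0506
grip_force: 0.0
```

```bash
python3 lk.py
```

```text
fader 328 (array([ 446. , -272.9]), array([19.8, 28.3]), 86.49)
pointer 138 (array([ 410.7, -211.2]), array([ 7.5, 33. ]), 84.9)
32.0 [ 0.4138 -0.2372  0.2941] [-3.14150197e+00 -1.43423647e-04 -7.29274144e-02]
```

Emit:
step_arm:
  steps:
    - {"x": 0.047,"y": 0.0445,"z": 0.05,"rx": 0,"ry": 0,"rz": 0,"claw": 0.1}
    - {"x": 0.047,"y": 0.0445,"z": 0.1,"rx": 0,"ry": 0,"rz": 0,"claw": 0.1}
    - {"x": 0.047,"y": 0.0445,"z": 0.15,"rx": 0,"ry": 0,"rz": 0,"claw": 0.1}
    - {"x": 0.047,"y": 0.0445,"z": 0.2,"rx": 0,"ry": 0,"rz": 0,"claw": 0.1}
    - {"x": 0.047,"y": 0.0445,"z": 0.25,"rx": 0,"ry": 0,"rz": 0,"claw": 0.1}
    - {"x": 0.047,"y": 0.0445,"z": 0.29,"rx": 0,"ry": 0,"rz": 0,"claw": 0.1}
    - {"x": 0.047,"y": 0.0445,"z": 0.313,"rx": 0,"ry": 0,"rz": 0,"claw": 0.1}
    - {"x": 0.047,"y": 0.0445,"z": 0.313,"rx": 0,"ry": 0,"rz": 0,"claw": 0.1}
    - {"x": 0.047,"y": 0.0445,"z": 0.313,"rx": 0,"ry": 0,"rz": 0,"claw": -1}
    - {"x": 0.047,"y": 0.0445,"z": 0.313,"rx": 0,"ry": 0,"rz": 0,"claw": -1}
    - {"x": 0.047,"y": 0.0445,"z": 0.313,"rx": 0,"ry": 0,"rz": 0,"claw": -1}
    - {"x": 0.047,"y": 0.0445,"z": 0.313,"rx": 0,"ry": 0,"rz": 0,"claw": -1}

```text
time: 33.0
tool_pos: [0.4473, -0.2752, 0.0609]
tool_rot: [3.14, -0.003, -0.075]
contact_force: [-0.1, -0.1, 1.2]
opening: 0.0281
grip_force: 0.0
```

Emit:
step_arm:
  steps:
    - {"x": 0,"y": 0,"z": 0,"rx": 0,"ry": 0,"rz": 0,"claw": -1}
    - {"x": 0,"y": 0,"z": 0,"rx": 0,"ry": 0,"rz": 0,"claw": -1}
    - {"x": 0,"y": 0,"z": 0,"rx": 0,"ry": 0,"rz": 0,"claw": -1}
    - {"x": 0,"y": 0,"z": 0,"rx": 0,"ry": 0,"rz": 0,"claw": -1}

```text
time: 33.33
tool_pos: [0.447, -0.2736, 0.0605]
tool_rot: [-3.14, -0.002, -0.075]
contact_force: [0.3, 6.5, 6.9]
opening: 0.0193
grip_force: 8.0
```

Emit:
step_arm:
  steps:
    - {"x": 0,"y": -0.015,"z": 0,"rx": 0,"ry": 0,"rz": 0,"claw": -1}
    - {"x": 0,"y": -0.03,"z": 0,"rx": 0,"ry": 0,"rz": 0,"claw": -1}
    - {"x": 0,"y": -0.045,"z": 0,"rx": 0,"ry": 0,"rz": 0,"claw": -1}
    - {"x": 0,"y": -0.06,"z": 0,"rx": 0,"ry": 0,"rz": 0,"claw": -1}
    - {"x": 0,"y": -0.07,"z": 0,"rx": 0,"ry": 0,"rz": 0,"claw": -1}
    - {"x": 0,"y": -0.077,"z": 0,"rx": 0,"ry": 0,"rz": 0,"claw": -1}
    - {"x": 0,"y": -0.0795,"z": 0,"rx": 0,"ry": 0,"rz": 0,"claw": -1}
    - {"x": 0,"y": -0.0795,"z": 0,"rx": 0,"ry": 0,"rz": 0,"claw": -1}
    - {"x": 0,"y": -0.0795,"z": 0,"rx": 0,"ry": 0,"rz": 0,"claw": -1}
    - {"x": 0,"y": -0.0795,"z": 0,"rx": 0,"ry": 0,"rz": 0,"claw": -1}

```text
time: 34.17
tool_pos: [0.4516, -0.2151, 0.0605]
tool_rot: [3.141, -0.002, -0.075]
contact_force: [0.2, 2.2, 7.5]
opening: 0.0199
grip_force: 8.0
```

Emit:
step_arm:
  steps:
    - {"x": 0,"y": 0,"z": 0,"rx": 0,"ry": 0,"rz": 0,"claw": -0.3}
    - {"x": 0,"y": 0,"z": 0,"rx": 0,"ry": 0,"rz": 0,"claw": 0.1}
    - {"x": 0,"y": 0,"z": 0,"rx": 0,"ry": 0,"rz": 0,"claw": 0.1}
    - {"x": 0,"y": 0,"z": 0,"rx": 0,"ry": 0,"rz": 0,"claw": 0.1}
    - {"x": 0,"y": 0,"z": -0.05,"rx": 0,"ry": 0,"rz": 0,"claw": 0.1}
    - {"x": 0,"y": 0,"z": -0.1,"rx": 0,"ry": 0,"rz": 0,"claw": 0.1}
    - {"x": -0.02,"y": 0,"z": -0.15,"rx": 0,"ry": 0,"rz": 0,"claw": 0.1}
    - {"x": -0.05,"y": 0,"z": -0.2,"rx": 0,"ry": 0,"rz": 0,"claw": 0.1}
    - {"x": -0.05,"y": 0,"z": -0.25,"rx": 0,"ry": 0,"rz": 0,"claw": 0.1}
    - {"x": -0.05,"y": 0,"z": -0.28,"rx": 0,"ry": 0,"rz": 0,"claw": 0.1}
    - {"x": -0.05,"y": 0,"z": -0.28,"rx": 0,"ry": 0,"rz": 0,"claw": 0.1}
    - {"x": -0.05,"y": 0,"z": -0.28,"rx": 0,"ry": 0,"rz": 0,"claw": 0.1}

```text
time: 35.17
tool_pos: [0.4137, -0.2127, 0.2703]
tool_rot: [3.14, -0.002, -0.075]
contact_force: [-0.3, -0.1, -0.6]
opening: 0.0507
grip_force: 0.0
```

```bash
python3 lk.py; python3 lk.py; python3 caps.py scene; cp pics/wl342.png pics/x.png 2>/dev/null; ls -t pics|head -2
python3 - <<'E'
import cv2,glob,os
f=max(glob.glob('pics/wl*'),key=os.path.getmtime)
cv2.imwrite('pics/fin.png',cv2.resize(cv2.imread(f)[90:230,120:400],None,fx=2.5,fy=2.5))
E
```

```text
fader 357 (array([ 450.6, -214.1]), array([18.6, 27.9]), 85.85)
pointer 148 (array([ 410.7, -211. ]), array([ 7. , 33.8]), 85.56)
35.2167 [ 0.4132 -0.2123  0.2688] [-3.14154622e+00  2.62460796e-04 -7.51074372e-02]
fader 360 (array([ 450.8, -214.7]), array([18.4, 27.7]), 85.3)
pointer 124 (array([ 411. , -210.9]), array([ 5.6, 33.7]), 85.65)
35.2667 [ 0.4129 -0.212   0.268 ] [-3.14047074e+00  1.86170450e-03 -7.50507458e-02]
scene
bench 87 [ 0.425 -0.01   0.111] [0.034 0.031 0.012]
bench 101 [ 0.57  -0.     0.111] [0.032 0.03  0.012]
bench 129 [ 0.797 -0.201  0.11 ] [0.031 0.032 0.012]
loaded 120 [0.514 0.136 0.155] [0.031 0.032 0.013]
loaded 112 [0.504 0.215 0.154] [0.033 0.03  0.012]
loaded 122 [0.596 0.144 0.154] [0.03  0.032 0.012]
loaded 125 [0.587 0.22  0.155] [0.03  0.031 0.013]
loaded 126 [0.581 0.298 0.155] [0.03  0.03  0.013]
fader [ 0.455 -0.213  0.084]
35.3167 [ 0.4128 -0.2119  0.2677] [-3.14006000e+00  2.56800994e-03 -7.49313458e-02]
wl352.png
wl320.png
```

View pics/fin.png

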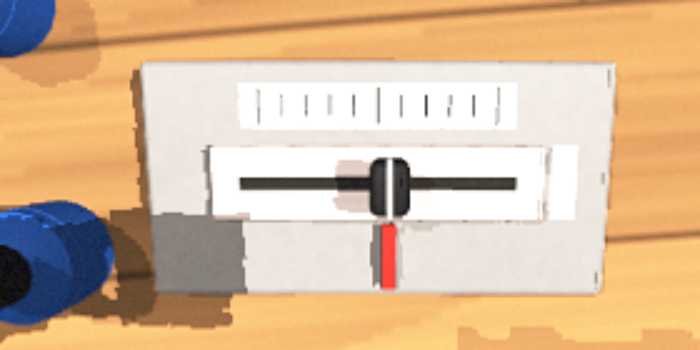

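The crop shows the fader's white line (390,185) in line with the red pointer (389,257). The measured offset is under 1 mm, all five bottles are loaded, and the lock is home.

```bash
python3 -c "
from cell import robot
print(robot.hand_in())"
```

```text
the job is handed in; nothing more can be done
None
```

The job is done and handed in at about 35 s: the fader was zeroed first, all five lacquer bottles stand upright in the cradle, the lock is home at the green stripe, and the fader was then set within about 1 mm of the red pointer.

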